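# Reload the carton stapler in the packing corner

### The job

Reload the carton stapler that is clamped upside down in its bench cradle: with the tail of the full copper stick of staples, laid crown down, push the spring follower back by its red thumb bar until the front of the stick comes clear of the foot plate, lower the stick flat to the bottom of the channel, and ease it forward under the foot plate until it rests against the nose. Let go, then slide the rail forward over it by its orange grip until it catches fully shut. The glued staples break apart easily, so feel your way and never force or slam the stick, and leave everything else on the table where it is.

Things in the scene. Friction and masses are not known exactly. Their poses are not given: they have to be found in the camera images.
- cradle: Dark steel bench cradle fixed to the table, base plate 350 x 120 x 10 mm; it holds a grey pneumatic carton stapler upside down, magazine topmost. Origin: centre of its underside; x along the magazine to the nose, z up; magazine centre line at y = 0. The tool is clamped by hand: all of it sits up to 8 mm forward or back in x and 0 to 6 mm higher than nominal; y and yaw are true.
- nose_ref (a point): Nominal point, mid-width, where channel floor meets nose (cradle axes). The channel runs back from it: 37.4 mm wide, walls 10 mm high, lips flared, 46 mm over all. Steel foot plate: from 12 mm behind to 31 mm ahead, top 30 mm above the floor; it roofs the last 12 mm, 24 mm high. A stick is home on the floor with its front end here; to drop in, that end must be behind the foot plate.
- bar_ref (a point): Nominal mid-point of the front face of the follower's red thumb bar while the follower is at 0 (cradle axes), 22 mm behind nose_ref, 42 mm above the channel floor. Bar 36 mm wide across, 8 mm thick, 24 mm tall (30 to 54 mm above the floor); below it, flush with its front face, a 12 mm stem and a block 33 mm wide and 24 mm tall.
- grip_ref (a point): Nominal centre of the rail's orange grip block when the rail is shut (cradle axes); open, the block is farther back (-x) by the joint rail. Block 22 mm along x, 26 mm across y, 30 mm tall; the steel rail below it is 54 mm wide. Front edge of the rail: 131 mm ahead of this point; its top: 15 mm below it.
- strip_mid (a point): Centre of the full copper-coloured stick of staples: 115 mm long, 35 wide, 22 tall, about 130 g. A rigid U trough, walls 2.5 mm, lying crown (closed side) down, legs up, as it must lie in the channel. x along its length (ends alike), y across, z up; the point is 11 mm above its underside. Pinch it across the width, midway along, by the upper 9 mm, to stay clear of the channel walls.
- follower (a joint): Spring follower in the channel: m pushed back (-x) from its foremost place; 0 to 0.109, a hard stop. The spring pushes forward with 2.2 N at 0, 4.6 N at 0.109. Reads 0.093 with a stick home. With a 115 mm stick against it at the stop, the stick's front end is 4 mm behind the foot plate. A stick let go short of the nose is shot forward.
- rail (a joint): Sliding steel cover rail on the magazine: m drawn back (-x) from shut; 0 shut, at most 0.145, starts open. It runs 24.5 mm above the channel floor, slotted to pass the thumb bar's stem. It drags with about 1.5 N; over the last 10 mm a spring catch resists with up to 10 N, then draws it home to a hard stop at 0; let go short of that it is pushed back.
- stub: Bystander: used-up grey steel remnant of a stick, 41 mm long, 35 mm wide, 22 mm tall. Origin at the centre of its underside. Leave alone.
- tablet: Bystander: small dark clay tablet, disc 72 mm across, 24 mm high. Origin at the centre of its underside.
- tablet_big: Bystander: pale dry clay tablet, disc 110 mm across, 20 mm high. Origin at the centre of its underside.
- tablet_dry: Bystander: pale dry clay tablet, disc 104 mm across, 20 mm high. Origin at the centre of its underside.
- mould_ring: Bystander: brass moulding ring, 80 mm across, 22 mm high. Origin at the centre of its underside.
- stamp: Bystander: dark wooden hand stamp standing upright, 64 mm across at the foot, 106 mm tall. Origin at the centre of its underside.
- tin: Bystander: green open tin, 74 mm across, 105 mm tall. Origin at the centre of its underside.
- brush: Bystander: brush lying on the table. Origin at the middle of its underside.
Mind the look-alikes: they are no part of the job. What is shaped like the part that bears strip_mid but pink is not meant.

How it is judged:
On the way:
1. the copper stick lies fully home in the channel, its front end under the foot plate against the nose and the follower pressing on its tail, while the rail is still open (value of joint follower between 0.0905 and 0.0955 m and x of strip_mid in the frame of follower between 0.0555 and 0.0595 m and y of strip_mid in the frame of follower between -0.003 and 0.003 m and z of strip_mid in the frame of follower between 0.009 and 0.0125 m and angle between the x axis of strip_mid and the x axis of cradle, either way round below 0.05 rad and angle between strip_mid's own z axis and vertical below 0.04 rad and value of joint rail above 0.11 m), for 0.2 s.
At the end, for the whole second after the job is handed in: The stick lies at rest in the channel: on its floor within 1.5 mm, sideways within 3 mm, straight within 0.05 rad, level within 0.04 rad, tail on the follower within 2 mm, front end on the nose (follower joint 0.093 within 2.5 mm); the rail is caught shut (rail joint below 2 mm) (value of joint follower between 0.0905 and 0.0955 m and x of strip_mid in the frame of follower between 0.0555 and 0.0595 m and y of strip_mid in the frame of follower between -0.003 and 0.003 m and z of strip_mid in the frame of follower between 0.009 and 0.0125 m and angle between the x axis of strip_mid and the x axis of cradle, either way round below 0.05 rad and angle between strip_mid's own z axis and vertical below 0.04 rad and value of joint rail below 0.002 m and linear speed of strip below 0.02 m/s); the robot touches nothing.
It fails at once if the stick is pressed or knocked against the stapler (nose, floor, walls, follower and rail added up; the spring alone makes about 10 N) with more than 50 N (the glued staples break apart) (contact force between strip and stapler above 50 N).
It fails at once if the stick is let fly along the channel by the spring (faster than 0.32 m/s) (value of joint follower above 0.06 m and linear speed of strip above 0.32 m/s).
It fails at once if something else on the table is moved by more than 15 mm (distance of any of stub, tablet, tablet_big, tablet_dry, mould_ring, stamp, tin, brush from where it was at the start of the episode above 0.015 m).
It also fails if it takes over 61 s, if anything falls off the work surface, if the arm or the gripper's body presses on something with over 40 N, if the wrist force passes 120 N, or if a joint passes its speed limit or range.

### The arm

A 6-joint arm with a two-finger parallel gripper is mounted at the origin on the work surface. World frame = base frame: x ahead of the robot, y to its left, z up, the work surface at z = 0. Lengths are in m, angles in rad, forces in N, time in s.
With the tool pointing down it reaches from about 0.25 to 0.725 m from the base axis. Payload 4 kg.
Tool frame: the origin (TCP) lies between the finger pads; the fingertips stand 17 mm ahead of it and the grasp point (between the pads) lies 2 mm behind it; z points along the fingers, y is the direction in which the jaws open and shut (so a half turn about z gives the same grasp; the last joint's range is limited). The gripper opens to 85 mm and grips with 20 to 120 N. Pads are 22 mm wide; open, the fingers measure 114 mm over their backs; the gripper's body (76 mm by 85 mm) begins 54 mm behind the grasp point. The pads swing forward as they close: fully open they stand 13 mm farther back than shut.
Start: joints at [1.227, 0.241, 0.005, 1.335, 0, 1.571], TCP at [0.169, 0.471, 0.248] pointing down, gripper open.
Joint ranges: [-2.72, 2.72], [-1.05, 1.87], [-1.09, 1.28], [-1.99, 2.15], [-1.42, 1.44], [-3.14, 3.14]. Speed limits (rad/s): [2.79, 2.79, 3.14, 3.14, 3.14, 3.14].

### API

Orientations are given as a unit quaternion [x, y, z, w].
In Python, from workcell import readout, viewer, order gives the robot as it stands. The module is installed in compiled form; this text tells all that it offers.
- The arm moves only by the shell command python3 -m crank 'ROWS'. ROWS is text: rows parted by semicolons, each of 7 numbers parted by spaces: the shift along the tool's x, y, z in m, then the turn, a rotation vector about the tool's x, y, z in rad, then the gripper's target within -1 to 1 (shut at 1, half-way at 0, fully open at -1). A call has 1 to 20 rows; each row shifts and turns the pose as measured when the row begins, along the tool's axes as they then stand; what a row does not reach is not made up. A row lasts 1/12 s, in which the tool goes at most 41.7 mm and 7.16 degrees, less where a joint would pass 70% of its speed; a pose out of reach is approached as far as the arm can. A call with a gripper value outside its range is refused whole. The fingers move at their own pace and stop on an object; the grip force is fixed at half the most. Time passes only in rows, so rows that do not move let the fingers close. It gives the time, the measured TCP pose, the force and the opening at its end, in the units of the state.
- readout.get_obs(): the state, without advancing time (a new reading comes with each control period).
- viewer.camera(name): name is "scene" or "side" or "wrist"; returns the picture (400x640x3 uint8, red, green, blue); there is no depth.
- viewer.calibration(name): a dict with "fx", "fy", "cx", "cy" (pixels), "eye" and "rotation" of the camera in the world. Camera axes: x right, y down, z forward; pixel columns grow to the right and rows downward; lengths in m; the calibration is good to about 2 mm. A picture is of the moment at which its call begins: read the wrist's pose just before it. calibration takes no time and is no camera call; for the wrist camera it gives the pose at the moment of the call.
- order.job_done(): hands the job in, once; it reports no verdict.
The state is a dict: "clock": time; "joint_pos": joint angles; "joint_vel": joint speeds; "tau": joint torques, N m; "eef_pos": TCP position; "tool_rot": TCP orientation; "ft_force": force on the tool from outside, world axes, zero at the start; "ft_torque": the same for the moment, N m; "grip_width": finger opening in m.
Only numpy, scipy, OpenCV 4.12 (cv2) and the standard library are available. Lean on these libraries where they do the work, as an engineer would, in place of code of your own. Each camera call takes 0.05 s, during which the arm holds its last target. There are 200 camera calls.

## Working session

There is one attempt and no reset: what is moved stays moved. The work goes in short steps, Python scripts to look and compute and a shell command to move; the robot and the scene stay as the last step left them, time stands still between calls to the robot, and variables do not carry over. Pictures are saved under pics/ and viewed, about 8 in all and at most 12, crops included, and the job is handed in when it is done.

```bash
mkdir -p pics; python3 - <<'E'
from workcell import readout, viewer
import cv2,numpy as np
o=readout.get_obs();print({k:np.round(v,3).tolist() for k,v in o.items()})
for n in ("scene","side"):
    im=viewer.camera(n);cv2.imwrite(f"pics/{n}0.png",im[:,:,::-1]);c=viewer.calibration(n);print(n,{k:np.round(v,4).tolist() for k,v in c.items()})
E
```

```text
{'clock': 0.0, 'joint_pos': [1.227, 0.241, 0.004, 1.335, -0.0, 1.571], 'joint_vel': [-0.002, 0.001, -0.001, -0.001, 0.001, 0.001], 'tau': [0.001, -37.232, 25.241, 0.017, 0.0, 0.0], 'eef_pos': [0.168, 0.47, 0.247], 'tool_rot': [0.171, 0.985, -0.001, -0.0], 'ft_force': [0.588, -1.139, -0.18], 'ft_torque': [0.01, 0.046, -0.006], 'grip_width': 0.086}
scene {'fx': 372.1155, 'fy': 372.1155, 'cx': 319.012, 'cy': 201.5193, 'eye': [1.006, -0.2294, 0.8737], 'rotation': [0.7927, 0.5208, -0.1677, -0.2687]}
side {'fx': 375.4735, 'fy': 375.4735, 'cx': 316.3401, 'cy': 194.5691, 'eye': [0.3114, -0.8242, 0.7318], 'rotation': [0.8832, -0.094, 0.0581, -0.4558]}
```

View pics/scene0.png

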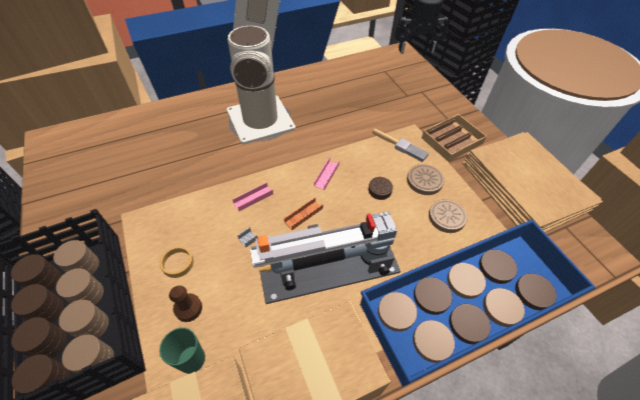

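View pics/side0.png

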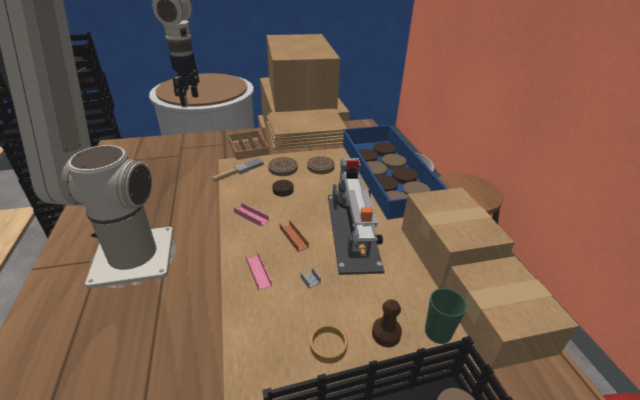

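Candidates: copper stick scene (304,213)/side (294,236). Look-alikes: pink sticks scene (253,196) and (327,173), grey stub (247,237). I choose the copper one and check it in one close crop.

```bash
cat > h.py <<'E'
import cv2,numpy as np
from scipy.spatial.transform import Rotation as R
from workcell import readout, viewer
def ray(c,u,v):
    d=R.from_quat(c['rotation']).as_matrix()@np.array([(u-c['cx'])/c['fx'],(v-c['cy'])/c['fy'],1]);return np.array(c['eye']),d/np.linalg.norm(d)
def onz(c,u,v,z):
    e,d=ray(c,u,v);return e+d*(z-e[2])/d[2]
def tri(c1,p1,c2,p2):
    A=np.zeros((3,3));b=np.zeros(3)
    for c,p in((c1,p1),(c2,p2)):
        e,d=ray(c,*p);M=np.eye(3)-np.outer(d,d);A+=M;b+=M@e
    return np.linalg.solve(A,b)
def proj(c,P):
    q=R.from_quat(c['rotation']).as_matrix().T@(np.array(P)-c['eye']);return np.array([c['fx']*q[0]/q[2]+c['cx'],c['fy']*q[1]/q[2]+c['cy']])
def blobs(im,lo,hi,minA=20):
    h=cv2.cvtColor(im,cv2.COLOR_RGB2HSV);m=cv2.inRange(h,lo,hi)
    n,l,s,ce=cv2.connectedComponentsWithStats(m);return [(ce[i],s[i],l==i) for i in range(1,n) if s[i][4]>=minA]
E
python3 - <<'E'
from h import *
a=cv2.imread('pics/scene0.png');b=cv2.imread('pics/side0.png')
A=cv2.resize(a[180:310,225:425],None,fx=4,fy=4,interpolation=cv2.INTER_CUBIC)
B=cv2.resize(b[145:285,270:390],None,fx=4,fy=4,interpolation=cv2.INTER_CUBIC)
cv2.imwrite('pics/ca.png',A);cv2.imwrite('pics/cb.png',B)
for n,i in(('scene',a),('side',b)):
  im=i[:,:,::-1].copy()
  for nm,lo,hi in(('red',(0,190,100),(5,255,255)),('red2',(174,150,100),(180,255,255)),('or',(6,170,150),(14,255,255))):
    print(n,nm,[(np.round(c,1).tolist(),s.tolist()) for c,s,_ in blobs(im,lo,hi,12) if 200<c[0]<430 and 120<c[1]<320])
E
```

```text
scene red []
scene red2 []
scene or [([262.5, 240.9], [258, 236, 10, 11, 84])]
side red []
side red2 []
side or [([366.3, 209.7], [362, 208, 10, 4, 33])]
```

View pics/ca.png

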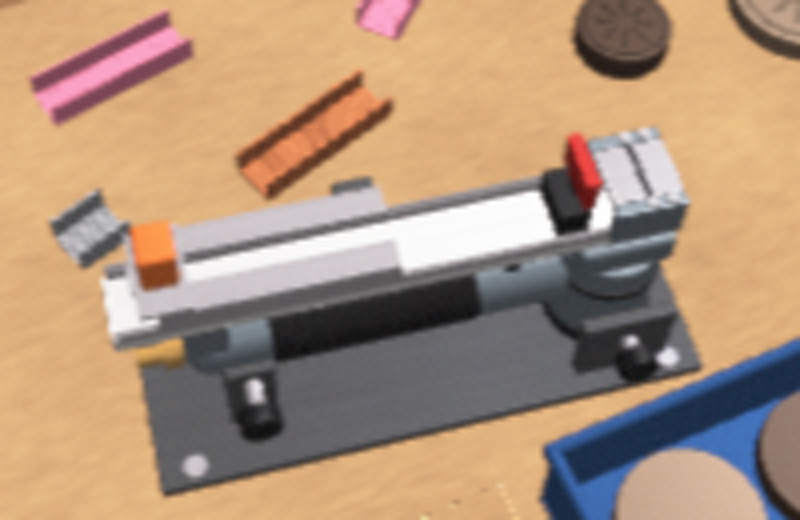

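View pics/cb.png

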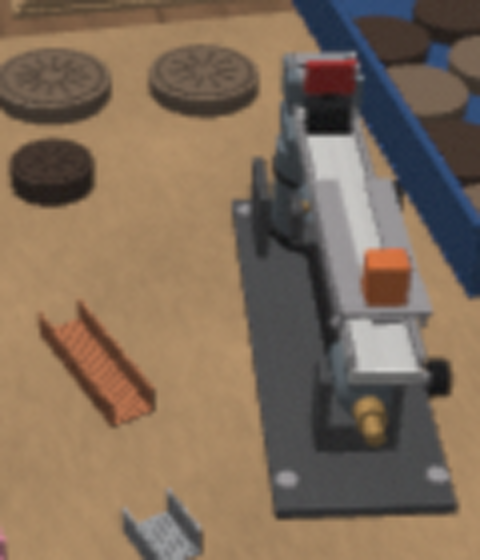

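The crop confirms the copper trough (crop a ~ (315,135)), legs up, next to the stub (90,230). The red bar is at (583,170) and the orange grip at (155,255). Now I'll turn these into positions.

```bash
python3 - <<'E'
from h import *
S=viewer.calibration('scene');D=viewer.calibration('side')
a=lambda x,y:(x/4+225-.375,y/4+180-.375)
b=lambda x,y:(x/4+270-.375,y/4+145-.375)
print('plate corners');
for p in((166,493),(700,368)):print(onz(S,*a(*p),.01).round(4))
for p in((235,202),(280,515),(455,508)):print(onz(D,*b(*p),.01).round(4))
print('stick top corners (z .022) scene'); 
for p in((238,158),(361,75),(391,103),(268,195)):print(onz(S,*a(*p),.022).round(4))
print('side')
for p in((41,318),(80,303),(155,403),(116,422)):print(onz(D,*b(*p),.022).round(4), onz(D,*b(*p),0).round(4))
print('grip top corners');
# scene top face corners: (131,228),(165,222),(176,255?)  ; side: (365,255),(403,251),(408,275),(368,280)
print(tri(S,a(155,238),D,b(386,263)).round(4), 'centre top')
print(tri(S,a(138,285),D,b(368,303)).round(4),'near-left bottom? ')
print('bar top', tri(S,a(580,140),D,b(330,62)).round(4),tri(S,a(583,172),D,b(331,77)).round(4))
for n,c,f in(('scene',S,'scene0'),('side',D,'side0')):
  im=cv2.imread(f'pics/{f}.png')[:,:,::-1].copy()
  for nm,lo,hi in(('redlike',(0,150,60),(4,255,255)),('red2',(172,150,60),(180,255,255)),('or',(5,150,60),(16,255,255)),('cu',(5,110,60),(14,210,230))):
    print(n,nm,[(np.round(q,1).tolist(),s.tolist()) for q,s,_ in blobs(im,lo,hi,12) if 240<q[0]<400 and 140<q[1]<280])
E
```

```text
plate corners
[ 0.6457 -0.1972  0.01  ]
[0.7018 0.1417 0.01  ]
[0.5852 0.1571 0.01  ]
[ 0.5286 -0.1857  0.01  ]
[ 0.6413 -0.2029  0.01  ]
stick top corners (z .022) scene
[ 0.4424 -0.0746  0.022 ]
[0.4094 0.032  0.022 ]
[0.4407 0.0417 0.022 ]
[ 0.4788 -0.0665  0.022 ]
side
[0.4047 0.0259 0.022 ] [0.4076 0.0523 0.    ]
[0.4356 0.0374 0.022 ] [0.4394 0.0641 0.    ]
[ 0.4684 -0.0797  0.022 ] [ 0.4732 -0.0566  0.    ]
[ 0.4388 -0.0927  0.022 ] [ 0.4427 -0.07    0.    ]
grip top corners
[ 0.5876 -0.1653  0.1918] centre top
[ 0.5843 -0.1739  0.1607] near-left bottom? 
bar top [0.6236 0.07   0.1932] [0.6295 0.0727 0.1749]
scene redlike [([370.1, 222.2], [367, 214, 8, 18, 92])]
scene red2 []
scene or [([301.9, 213.8], [285, 199, 37, 30, 447]), ([263.1, 242.9], [258, 235, 11, 17, 137])]
scene cu [([301.8, 213.7], [283, 198, 41, 32, 503]), ([366.9, 216.2], [365, 212, 7, 10, 18]), ([263.9, 247.8], [259, 244, 10, 8, 60])]
side redlike [([352.4, 163.7], [347, 160, 11, 8, 68])]
side red2 []
side or [([366.1, 213.8], [361, 208, 11, 13, 125])]
side cu [([280.0, 144.6], [256, 128, 53, 26, 185]), ([314.1, 148.1], [310, 147, 8, 3, 16]), ([322.5, 147.1], [319, 146, 8, 3, 16]), ([366.0, 213.4], [361, 207, 12, 14, 149]), ([294.5, 236.0], [279, 219, 30, 33, 470])]
```

```bash
python3 -m crank '-.028 -.0247 .003 0 0 0 -1;-.028 -.0247 .003 0 0 0 -1;-.028 -.0247 .003 0 0 0 -1;-.028 -.0247 .003 0 0 0 -1;-.028 -.0247 .003 0 0 0 -1;-.028 -.0247 .003 0 0 0 -1;-.028 -.0247 .003 0 0 0 -1;-.028 -.0247 .003 0 0 0 -1;-.028 -.0247 .003 0 0 0 -1;-.028 -.0247 .003 0 0 0 -1;-.028 -.0247 .003 0 0 0 -1;-.028 -.0247 .003 0 0 0 -1;-.028 -.0247 .003 0 0 0 -1;-.028 -.0247 .003 0 0 0 -1;-.028 -.0247 .003 0 0 0 -1'
python3 -m crank '0 0 0 0 0 .115 -1;0 0 0 0 0 .115 -1;0 0 0 0 0 .115 -1;0 0 0 0 0 .115 -1;0 0 0 0 0 .115 -1;0 0 0 0 0 .115 -1;0 0 0 0 0 .115 -1;0 0 0 0 0 .11 -1;0 0 0 0 0 0 -1'
python3 - <<'E'
from h import *
c=viewer.calibration('wrist');im=viewer.camera('wrist');cv2.imwrite('pics/w1.png',im[:,:,::-1]);np.save('w1c.npy',c,allow_pickle=True)
print({k:np.round(v,4).tolist() for k,v in c.items()})
E
```

```text
clock: 1.35
eef_pos: [0.4459, -0.0355, 0.1957]
tool_rot: [0.163, 0.987, -0.002, -0.002]
ft_force: [0.5, 0.6, 0.2]
grip_width: 0.0857
clock: 2.1
eef_pos: [0.4463, -0.0457, 0.1899]
tool_rot: [0.607, 0.795, -0.006, -0.005]
ft_force: [-0.8, 0.6, 0.3]
grip_width: 0.0855
{'fx': 303.4471, 'fy': 303.4471, 'cx': 321.3437, 'cy': 200.4206, 'eye': [0.4275, 0.029, 0.3161], 'rotation': [0.9794, 0.1332, 0.0127, 0.151]}
```

View pics/w1.png

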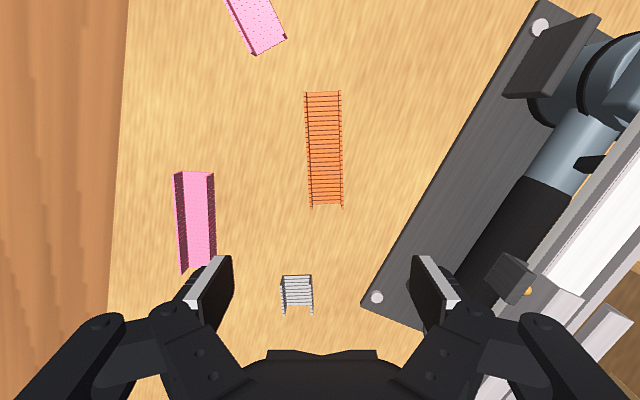

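Wrist view: copper stick centred at about (324,149), upright in the image; stub (297,291) and a pink look-alike (193,222) lie beside it. Now I measure it.

```bash
python3 - <<'E'
from h import *
c=np.load('w1c.npy',allow_pickle=True).item();im=cv2.imread('pics/w1.png')[:,:,::-1].copy()
h=cv2.cvtColor(im,cv2.COLOR_RGB2HSV);print(h[150,324],h[150,308],h[100,324],h[150,400])
m=cv2.inRange(h,(3,140,40),(14,255,255));m[:, :290]=0;m[:,360:]=0;m[230:]=0
m=cv2.morphologyEx(m,cv2.MORPH_CLOSE,np.ones((5,5),np.uint8))
ct=max(cv2.findContours(m,0,1)[0],key=cv2.contourArea);r=cv2.minAreaRect(ct);bx=cv2.boxPoints(r);print(r,bx)
for z in(0.,.022):
  P=np.array([onz(c,*p,z) for p in bx]);print(z,P.round(4).tolist(),P.mean(0).round(4),[np.linalg.norm(P[i]-P[i-1]).round(4) for i in range(4)])
  for i in range(4):
    d=P[i]-P[i-1];print(np.degrees(np.arctan2(d[1],d[0])).round(2),end=' ')
o=readout.get_obs();Rm=R.from_quat(o['tool_rot']).as_matrix();print(o['eef_pos'],'\n',Rm.round(4), 'yang',np.degrees(np.arctan2(Rm[1,1],Rm[0,1])))
E
```

```text
[ 13 156 251] [ 12 163 255] [ 13 149 255] [ 18 113 236]
((324.71539306640625, 149.87692260742188), (118.09567260742188, 37.94149398803711), 86.8201675415039) [[302.49847   91.972305]
 [340.38153   89.86769 ]
 [346.9323   207.78154 ]
 [309.04926  209.88615 ]]
0.0 [[0.4017, 0.0349, 0.0], [0.437, 0.0466, 0.0], [0.4784, -0.0684, 0.0], [0.4389, -0.082, 0.0]] [ 0.439  -0.0172  0.    ] [np.float64(0.1227), np.float64(0.0372), np.float64(0.1222), np.float64(0.0418)]
107.67 18.31 -70.2 -160.98 0.022 [[0.4035, 0.0345, 0.022], [0.4363, 0.0454, 0.022], [0.4748, -0.0616, 0.022], [0.4381, -0.0743, 0.022]] [ 0.4382 -0.014   0.022 ] [np.float64(0.1142), np.float64(0.0346), np.float64(0.1137), np.float64(0.0389)]
107.67 18.31 -70.2 -160.98 [ 0.44621457 -0.04568804  0.18983612] 
 [[-2.677e-01  9.634e-01 -1.530e-02]
 [ 9.635e-01  2.677e-01 -3.700e-03]
 [ 5.000e-04 -1.570e-02 -9.999e-01]] yang 15.527610749127371
```

```bash
python3 -m crank '.016 0 .025 -.008 0 -.028 -1;.015 0 .025 -.008 0 -.028 -1;0 0 .03 0 0 0 -1;0 0 .02 0 0 0 -1;0 0 0 0 0 0 -1'
cat > st.py <<'E'
from h import *
o=readout.get_obs();Rm=R.from_quat(o['tool_rot']).as_matrix();print(np.round(o['clock'],2),'pos',o['eef_pos'].round(4),'x',Rm[:,0].round(4),'y',Rm[:,1].round(4),'z',Rm[:,2].round(4),'yang',np.degrees(np.arctan2(Rm[1,1],Rm[0,1])).round(2),'F',o['ft_force'].round(2),'T',o['ft_torque'].round(3),'w',round(float(o['grip_width']),4))
import sys
if len(sys.argv)>3:
    t=np.array([float(v) for v in sys.argv[1:4]]);print('tool shift',(Rm.T@(t-o['eef_pos'])).round(4))
E
python3 st.py .4385 -.0155 .0285
```

```text
clock: 2.57
eef_pos: [0.4391, -0.0152, 0.0883]
tool_rot: [0.575, 0.818, 0.003, 0.003]
ft_force: [-0.5, -0.4, -0.5]
grip_width: 0.0852
2.57 pos [ 0.4391 -0.0152  0.0883] x [-0.338   0.9411 -0.0019] y [0.9411 0.338  0.0075] z [ 7.7e-03  8.0e-04 -1.0e+00] yang 19.76 F [-0.5  -0.44 -0.46] T [-0.012  0.075  0.012] w 0.0852
tool shift [ 0.     -0.0011  0.0598]
```

```bash
python3 -m crank '0 -.001 .025 .006 0 .015 -1;0 0 .02 0 0 0 -1;0 0 .01 0 0 0 -1;0 0 .004 0 0 0 -1;0 0 0 0 0 0 -1'; python3 st.py .4385 -.0155 .0285
```

```text
clock: 2.98
eef_pos: [0.4404, -0.0156, 0.03]
tool_rot: [0.577, 0.816, 0.0, 0.002]
ft_force: [0.8, -0.5, 0.0]
grip_width: 0.0853
2.98 pos [ 0.4404 -0.0156  0.03  ] x [-0.3332  0.9428 -0.0027] y [0.9428 0.3332 0.003 ] z [ 0.0037 -0.0015 -1.    ] yang 19.46 F [ 0.78 -0.48  0.  ] T [-0.025 -0.039 -0.035] w 0.0853
tool shift [ 0.0008 -0.0017  0.0015]
```

```bash
python3 -m crank '.001 -.0015 .002 0 0 0 -.3;0 0 0 0 0 0 0;0 0 0 0 0 0 1;0 0 0 0 0 0 1;0 0 0 0 0 0 1;0 0 0 0 0 0 1;0 0 0 0 0 0 1;0 0 0 0 0 0 1;0 0 0 0 0 0 1;0 0 0 0 0 0 1'; python3 st.py; python3 - <<'E'
from h import *
c=viewer.calibration('wrist');im=viewer.camera('wrist');cv2.imwrite('pics/w2.png',im[:,:,::-1]);np.save('w2c.npy',c,allow_pickle=True)
E
```

```text
clock: 3.82
eef_pos: [0.4424, -0.0156, 0.0331]
tool_rot: [0.576, 0.817, 0.003, 0.006]
ft_force: [-0.8, 0.5, -1.0]
grip_width: 0.0329
3.82 pos [ 0.4424 -0.0156  0.0331] x [-0.3353  0.9421 -0.006 ] y [0.942  0.3353 0.011 ] z [ 0.0124 -0.002  -0.9999] yang 19.59 F [-0.8  0.5 -1. ] T [-0.028  0.045  0.022] w 0.0329
```

View pics/w2.png

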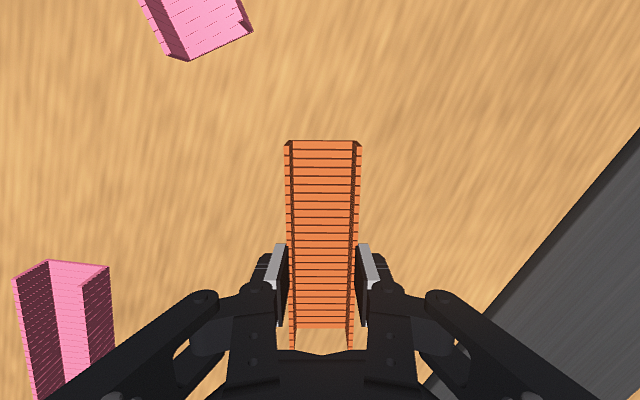

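```bash
python3 -m crank '0 0 0 0 0 0 -.2;0 0 0 0 0 0 -.2;0 0 0 0 0 0 -.2;0 0 .002 .008 0 .005 -.2' ; python3 st.py; python3 -m crank '0 0 .002 0 0 0 -.2'; python3 st.py;python3 -m crank '0 0 0 0 0 0 -.2'; python3 st.py
```

```text
clock: 4.2
eef_pos: [0.4426, -0.0156, 0.0313]
tool_rot: [0.579, 0.816, -0.0, 0.004]
ft_force: [-1.0, -0.0, 0.1]
grip_width: 0.0511
4.2 pos [ 0.4426 -0.0156  0.0313] x [-0.3303  0.9439 -0.0063] y [0.9439 0.3303 0.0035] z [ 0.0054 -0.0048 -1.    ] yang 19.29 F [-0.95 -0.04  0.07] T [ 0.    -0.039 -0.02 ] w 0.0511
clock: 4.28
eef_pos: [0.4431, -0.0156, 0.0293]
tool_rot: [0.579, 0.816, -0.0, 0.004]
ft_force: [0.1, 0.8, -0.4]
grip_width: 0.0516
4.28 pos [ 0.4431 -0.0156  0.0293] x [-0.3301  0.9439 -0.0065] y [0.9439 0.3302 0.0038] z [ 0.0057 -0.0049 -1.    ] yang 19.28 F [ 0.08  0.77 -0.4 ] T [ 0.034 -0.016 -0.026] w 0.0516
clock: 4.37
eef_pos: [0.4429, -0.0156, 0.029]
tool_rot: [0.579, 0.816, -0.001, 0.004]
ft_force: [-0.2, -0.4, 0.0]
grip_width: 0.0511
4.37 pos [ 0.4429 -0.0156  0.029 ] x [-0.3301  0.9439 -0.0063] y [0.9439 0.3301 0.0032] z [ 0.0051 -0.0049 -1.    ] yang 19.28 F [-0.16 -0.43  0.02] T [ 0.034  0.029 -0.01 ] w 0.0511
```

```bash
python3 -m crank '0 0 .001 .003 -.006 0 .3;0 0 0 0 0 0 1;0 0 0 0 0 0 1;0 0 0 0 0 0 1;0 0 0 0 0 0 1;0 0 0 0 0 0 1';python3 st.py; python3 -m crank '0 0 0 0 0 0 1;0 0 -.005 0 0 0 1;0 0 -.01 0 0 0 1';python3 st.py
```

```text
clock: 4.87
eef_pos: [0.4432, -0.0156, 0.028]
tool_rot: [0.579, 0.815, -0.004, 0.005]
ft_force: [-0.5, 0.8, 0.4]
grip_width: 0.0335
4.87 pos [ 0.4432 -0.0156  0.028 ] x [-0.33    0.9439 -0.0135] y [ 9.44e-01  3.30e-01 -2.00e-04] z [ 0.0043 -0.0128 -0.9999] yang 19.27 F [-0.45  0.8   0.37] T [-0.021 -0.008 -0.024] w 0.0335
clock: 5.12
eef_pos: [0.441, -0.0153, 0.0417]
tool_rot: [0.579, 0.815, -0.005, 0.003]
ft_force: [0.3, 0.1, -1.9]
grip_width: 0.033
5.12 pos [ 0.441  -0.0153  0.0417] x [-0.3301  0.9439 -0.0116] y [ 0.944   0.33   -0.0047] z [-6.000e-04 -1.250e-02 -9.999e-01] yang 19.27 F [ 0.34  0.13 -1.86] T [0.062 0.004 0.019] w 0.033
```

```bash
python3 -m crank '0 0 -.035 0 0 0 1;0 0 -.038 0 0 .1 1;0 0 -.038 0 0 .1 1;0 0 -.038 0 0 .1 1;0 0 -.038 0 0 .1 1;0 0 -.038 0 0 .1 1;0 0 -.02 0 0 0 1;0 0 0 0 0 0 1';python3 st.py .55 -.02 .3
```

```text
clock: 5.78
eef_pos: [0.4365, -0.0119, 0.2987]
tool_rot: [0.771, 0.637, -0.007, 0.001]
ft_force: [0.4, -0.4, -0.6]
grip_width: 0.0333
5.78 pos [ 0.4365 -0.0119  0.2987] x [ 0.188   0.9821 -0.013 ] y [ 0.9821 -0.1881 -0.0069] z [-0.0092 -0.0115 -0.9999] yang -10.84 F [ 0.38 -0.38 -0.63] T [ 0.02  -0.062 -0.03 ] w 0.0333
tool shift [ 0.0134  0.113  -0.0022]
```

```bash
python3 -m crank '.003 .028 0 0 0 -.02 1;.003 .028 0 0 0 0 1;.003 .028 0 0 0 0 1;.003 .028 0 0 0 0 1;0 0 0 0 0 0 1;0 0 0 0 0 0 1';python3 st.py; python3 - <<'E'
from h import *
c=viewer.calibration('wrist');im=viewer.camera('wrist');cv2.imwrite('pics/w3.png',im[:,:,::-1]);np.save('w3c.npy',c,allow_pickle=True)
E
```

```text
clock: 6.28
eef_pos: [0.5496, -0.0194, 0.2945]
tool_rot: [0.763, 0.646, -0.009, -0.0]
ft_force: [-0.4, -0.6, -1.4]
grip_width: 0.0336
6.28 pos [ 0.5496 -0.0194  0.2945] x [ 0.1656  0.9861 -0.013 ] y [ 0.9861 -0.1657 -0.0121] z [-0.0141 -0.0109 -0.9998] yang -9.54 F [-0.44 -0.56 -1.45] T [ 0.023 -0.003  0.003] w 0.0336
```

View pics/w3.png

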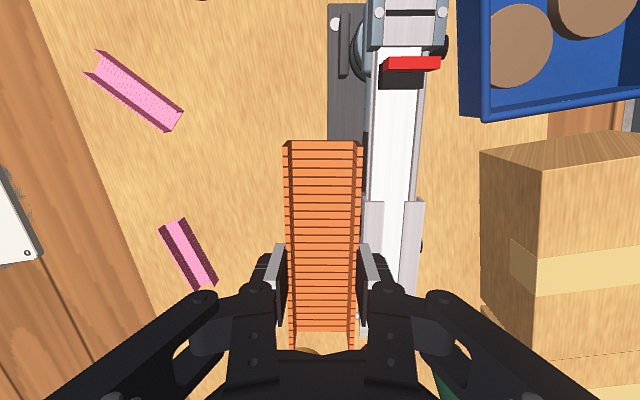

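The view shows the red bar at (415,62), the foot plate above it at (405,10), and the channel running vertically at columns 370–412. The stick, at columns 284–362, is parallel to it.

```bash
python3 - <<'E'
from h import *
c=np.load('w3c.npy',allow_pickle=True).item();im=cv2.imread('pics/w3.png')[:,:,::-1].copy()
print({k:np.round(v,4).tolist() for k,v in c.items()})
for q,s,m in blobs(im,(0,150,60),(4,255,255),20)+blobs(im,(174,150,60),(180,255,255),20):
  if q[1]<100: print(q,s); 
h=cv2.cvtColor(im,cv2.COLOR_RGB2HSV)
print('col415',[(r,h[r,415].tolist()) for r in range(40,94,3)])
S=viewer.calibration('scene');print('tri',tri(S,(370,222),c,(415,63)).round(4))
u=np.array([np.cos(np.radians(80.5)),np.sin(np.radians(80.5))]);n=np.array([-u[1],u[0]])
for z in(.19,.196,.202):
  L=onz(c,389,57,z);Rr=onz(c,441,57,z);M=(L+Rr)/2;d=Rr-L;print(z,M.round(4),np.linalg.norm(d).round(4),'dir',np.degrees(np.arctan2(d[1],d[0])).round(2))
g=cv2.cvtColor(im,cv2.COLOR_RGB2GRAY)
for r in(100,120,140,160,180): print(r,g[r,360:425].tolist())
E
```

```text
{'fx': 303.4471, 'fy': 303.4471, 'cx': 321.3437, 'cy': 200.4206, 'eye': [0.5636, 0.0579, 0.4197], 'rotation': [0.9841, -0.0808, -0.0189, 0.1569]}
[411.42574257  63.08292079] [383  56  59  16 808]
col415 [(40, [171, 12, 215]), (43, [174, 12, 216]), (46, [0, 28, 72]), (49, [20, 3, 251]), (52, [15, 2, 249]), (55, [90, 5, 255]), (58, [1, 193, 236]), (61, [1, 192, 236]), (64, [1, 190, 236]), (67, [1, 192, 244]), (70, [2, 155, 92]), (73, [6, 22, 58]), (76, [4, 31, 58]), (79, [9, 29, 61]), (82, [3, 36, 63]), (85, [4, 33, 62]), (88, [7, 50, 46]), (91, [30, 1, 255])]
tri [0.6308 0.0716 0.1812]
0.19 [0.6291 0.0759 0.19  ] 0.0356 dir -9.58
0.196 [0.6274 0.0754 0.196 ] 0.0347 dir -9.58
0.202 [0.6257 0.075  0.202 ] 0.0338 dir -9.58
100 [108, 107, 108, 107, 104, 95, 111, 119, 126, 132, 171, 219, 210, 125, 130, 209, 255, 254, 251, 249, 249, 250, 251, 251, 252, 251, 251, 251, 252, 250, 249, 250, 249, 248, 247, 248, 250, 250, 251, 250, 249, 249, 251, 251, 250, 249, 248, 248, 247, 247, 249, 248, 247, 248, 250, 254, 194, 105, 146, 206, 197, 198, 198, 171, 155]
120 [109, 109, 107, 104, 91, 111, 119, 127
[... 561 characters left out ...]
92, 201, 201, 201, 186, 158, 208, 198, 189, 197]
160 [176, 182, 179, 36, 49, 51, 59, 134, 207, 216, 148, 124, 171, 255, 254, 250, 248, 249, 250, 250, 251, 251, 251, 251, 251, 251, 248, 249, 249, 247, 247, 249, 250, 250, 249, 249, 249, 250, 251, 249, 248, 247, 247, 246, 245, 248, 249, 249, 250, 253, 255, 147, 123, 191, 202, 202, 202, 187, 157, 200, 194, 196, 201, 200, 193]
180 [180, 180, 31, 50, 50, 52, 117, 206, 216, 150, 125, 171, 255, 254, 249, 248, 249, 250, 250, 251, 251, 250, 251, 251, 250, 248, 249, 249, 247, 247, 249, 250, 249, 249, 249, 249, 250, 250, 248, 248, 246, 246, 245, 247, 248, 250, 250, 252, 255, 195, 116, 172, 206, 201, 201, 189, 154, 193, 198, 192, 198, 201, 194, 195, 204]
```

```bash
python3 -m crank '.006 .03 0 -.006 0 0 1;.006 .03 0 -.006 0 0 1;0 0 0 0 0 0 1;0 0 0 0 0 0 1';python3 st.py; python3 - <<'E'
from h import *
c=viewer.calibration('wrist');im=viewer.camera('wrist');cv2.imwrite('pics/w4.png',im[:,:,::-1]);np.save('w4c.npy',c,allow_pickle=True)
g=cv2.cvtColor(im,cv2.COLOR_RGB2GRAY)
for r in(90,110,130): print(r,g[r,285:360].tolist())
for q,s,m in blobs(im,(0,150,60),(4,255,255),20): print(q,s)
E
```

```text
clock: 6.67
eef_pos: [0.6048, -0.0172, 0.2879]
tool_rot: [0.763, 0.646, -0.011, -0.001]
ft_force: [0.6, -0.5, -1.3]
grip_width: 0.0338
6.67 pos [ 0.6048 -0.0172  0.2879] x [ 0.165   0.9862 -0.0152] y [ 0.9861 -0.1653 -0.0153] z [-0.0176 -0.0125 -0.9998] yang -9.51 F [ 0.56 -0.54 -1.32] T [ 0.01  -0.047  0.031] w 0.0338
90 [85, 115, 116, 112, 112, 114, 119, 120, 118, 113, 111, 114, 115, 112, 114, 115, 116, 113, 114, 113, 115, 107, 129, 226, 213, 126, 134, 125, 174, 255, 184, 39, 58, 62, 61, 63, 63, 63, 63, 64, 63, 61, 62, 61, 63, 63, 64, 64, 62, 63, 64, 61, 63, 62, 63, 63, 61, 62, 61, 61, 63, 63, 63, 60, 62, 62, 62, 62, 61, 60, 60, 57, 109, 214, 200]
110 [152, 95, 114, 112, 113, 110, 113, 120, 115, 112, 112, 112, 115, 114, 112, 111, 113, 112, 113, 113, 115, 111, 113, 177, 219, 150, 133, 129, 156, 255, 255, 254, 253, 252, 252, 252, 252, 253, 253, 253, 253, 253, 253, 253, 252, 251, 252, 252, 251, 250, 251, 253, 253, 253, 252, 252, 252, 253, 253, 252, 251, 251, 251, 250, 249, 251, 251, 250, 251, 252, 254, 239, 171, 200, 202]
130 [206, 115, 94, 111, 113, 110, 111, 109, 115, 111, 112, 112, 109, 115, 111, 114, 110, 109, 108, 112, 110, 112, 108, 150, 223, 173, 131, 133, 139, 235, 255, 254, 253, 252, 251, 252, 252, 253, 253, 253, 253, 253, 253, 253, 252, 251, 252, 251, 251, 250, 251, 252, 252, 252, 252, 251, 252, 253, 252, 252, 250, 250, 250, 249, 250, 251, 251, 251, 251, 254, 255, 128, 203, 202, 201]
[337.39407407  78.99259259] [312  73  52  14 675]
```

View pics/w4.png

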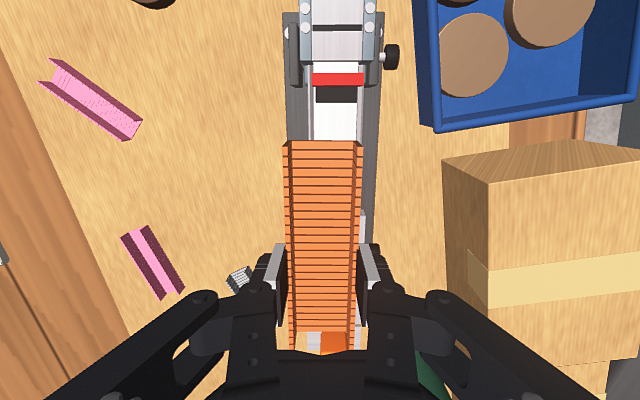

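```bash
python3 - <<'E'
from h import *
c=np.load('w4c.npy',allow_pickle=True).item()
t=np.array([.6048,-.0172,.2879]);u=np.array([np.cos(np.radians(80.45)),np.sin(np.radians(80.45))]);r=np.array([u[1],-u[0]])
def rep(n,p,z):
  P=onz(c,*p,z);d=(P-t)[:2];print(n,z,P.round(4),'along',(d@u).round(4),'right',(d@r).round(4))
print('eye',((c['eye']-t)[:2]@u).round(4),((c['eye']-t)[:2]@r).round(4),'cam z',R.from_quat(c['rotation']).as_matrix()[:,2].round(4))
for z in(.189,.195):rep('barfronttop',(338,73),z)
for z in(.138,.145):
  rep('ch110',(335.2,110),z);rep('ch130',(335,130),z)
zt=.2879-.028
rep('stickTopL',(284,144),zt+.022);rep('stickTopR',(362.5,144),zt+.022)
rep('stickBotL',(291,141),zt);rep('stickBotR',(355,141),zt)
im=cv2.imread('pics/w4.png');
h=cv2.cvtColor(im,cv2.COLOR_BGR2HSV)
print(h[145,276:296].tolist(),h[145,352:370].tolist());print(h[132:150,323].tolist())
E
```

```text
eye 0.0787 0.0013 cam z [-0.0658 -0.3073 -0.9493]
barfronttop 0.189 [0.6299 0.0762 0.189 ] along 0.0963 right 0.0093
barfronttop 0.195 [0.6296 0.0758 0.195 ] along 0.0958 right 0.009
ch110 0.138 [0.6256 0.0509 0.138 ] along 0.0706 right 0.0092
ch130 0.138 [0.6228 0.0341 0.138 ] along 0.0536 right 0.0093
ch110 0.145 [0.6254 0.0511 0.145 ] along 0.0708 right 0.009
ch130 0.145 [0.6228 0.0348 0.145 ] along 0.0542 right 0.0091
stickTopL 0.2819 [0.5984 0.0455 0.2819] along 0.0608 right -0.0167
stickTopR 0.2819 [0.6316 0.0401 0.2819] along 0.0609 right 0.0169
stickBotL 0.25989999999999996 [0.5987 0.044  0.2599] along 0.0593 right -0.0161
stickBotR 0.25989999999999996 [0.6302 0.0388 0.2599] along 0.0594 right 0.0158
[[18, 113, 236], [18, 114, 238], [18, 112, 239], [17, 114, 235], [17, 114, 234], [18, 113, 240], [15, 135, 193], [7, 169, 62], [8, 156, 75], [10, 152, 84], [9, 148, 86], [11, 148, 88], [10, 163, 142], [10, 156, 103], [10, 154, 93], [9, 172, 139], [14, 150, 255], [12, 154, 248], [13, 156, 245], [12, 155, 245]] [[11, 159, 252], [8, 162, 142], [9, 160, 158], [9, 161, 158], [8, 148, 112], [10, 134, 78], [8, 133, 88], [9, 141, 85], [9, 157, 81], [9, 126, 85], [150, 5, 109], [0, 5, 107], [5, 13, 114], [9, 15, 116], [0, 16, 110], [3, 21, 111], [8, 18, 112], [176, 16, 111]]
[[30, 1, 253], [30, 1, 253], [30, 1, 253], [30, 1, 253], [30, 1, 253], [0, 1, 254], [0, 0, 255], [0, 0, 255], [10, 116, 139], [10, 175, 224], [12, 154, 251], [12, 154, 246], [12, 153, 245], [12, 152, 245], [12, 154, 245], [12, 153, 249], [12, 155, 255], [8, 154, 104]]
```

```bash
python3 -m crank '.034 .002 0 0 0 0 1;.034 .002 0 0 0 0 1;.034 .002 0 0 0 0 1;.034 .002 0 0 0 0 1;.03 .001 0 0 0 0 1;0 0 0 0 0 0 1';python3 st.py .6418 .1488 .24; python3 -m crank '0 0 0 -.015 0 0 1;0 0 0 0 0 0 1';python3 st.py .6418 .1488 .24
```

```text
clock: 7.22
eef_pos: [0.6348, 0.1463, 0.288]
tool_rot: [0.766, 0.643, -0.012, -0.001]
ft_force: [0.2, -0.8, -2.1]
grip_width: 0.0334
7.22 pos [0.6348 0.1463 0.288 ] x [ 0.1735  0.9847 -0.016 ] y [ 0.9846 -0.1737 -0.0173] z [-0.0198 -0.0128 -0.9997] yang -10.01 F [ 0.22 -0.78 -2.1 ] T [-0.034  0.038 -0.029] w 0.0334
tool shift [0.0044 0.0073 0.0478]
clock: 7.38
eef_pos: [0.6328, 0.1479, 0.2887]
tool_rot: [0.765, 0.644, -0.007, 0.005]
ft_force: [0.3, -0.5, -1.4]
grip_width: 0.0332
7.38 pos [0.6328 0.1479 0.2887] x [ 0.1698  0.9853 -0.0166] y [ 0.9855 -0.1698 -0.0014] z [-0.0042 -0.0161 -0.9999] yang -9.78 F [ 0.26 -0.5  -1.38] T [-0.042 -0.016 -0.069] w 0.0332
tool shift [0.0033 0.0088 0.0486]
```

```bash
python3 -m crank '.002 .005 .02 0 .003 -.004 1;.001 .004 .02 0 0 0 1;0 0 .018 0 0 0 1;0 0 .018 0 0 0 1;0 0 0 0 0 0 1';python3 st.py .642 .149 .2
```

```text
clock: 7.8
eef_pos: [0.6394, 0.1421, 0.2167]
tool_rot: [0.765, 0.644, -0.002, 0.006]
ft_force: [-0.6, -0.8, -1.6]
grip_width: 0.0333
7.8 pos [0.6394 0.1421 0.2167] x [ 0.1713  0.9851 -0.012 ] y [ 0.9852 -0.1712  0.0067] z [ 0.0046 -0.013  -0.9999] yang -9.86 F [-0.61 -0.77 -1.62] T [-0.003  0.006 -0.019] w 0.0333
tool shift [0.0075 0.0013 0.0166]
```

```bash
python3 -m crank '.007 .0015 .004 .006 0 -.005 1;.001 0 .003 0 0 0 1;0 0 .002 0 0 0 1';python3 st.py .642 .149 .2;python3 -m crank '0 0 .002 0 0 0 1';python3 st.py .642 .149 .2;
```

```text
clock: 8.05
eef_pos: [0.6419, 0.147, 0.2106]
tool_rot: [0.765, 0.644, -0.004, 0.005]
ft_force: [-0.4, 0.4, -0.7]
grip_width: 0.0331
8.05 pos [0.6419 0.147  0.2106] x [ 0.1701  0.9854 -0.0114] y [ 0.9854 -0.17    0.0026] z [ 6.000e-04 -1.170e-02 -9.999e-01] yang -9.79 F [-0.45  0.35 -0.7 ] T [ 0.014 -0.015 -0.074] w 0.0331
tool shift [ 0.0021 -0.0003  0.0106]
clock: 8.13
eef_pos: [0.6424, 0.1469, 0.2095]
tool_rot: [0.765, 0.644, -0.003, 0.005]
ft_force: [1.1, 1.0, -1.7]
grip_width: 0.0335
8.13 pos [0.6424 0.1469 0.2095] x [ 0.1702  0.9854 -0.0108] y [ 0.9854 -0.1702  0.004 ] z [ 0.0022 -0.0113 -0.9999] yang -9.8 F [ 1.14  0.97 -1.67] T [-0.058 -0.019  0.024] w 0.0335
tool shift [ 0.0021 -0.0007  0.0095]
```

```bash
f(){ python3 st.py | grep -o "pos.*x\|F.*T"|tr '\n' ' ';echo; }; python3 -m crank '.001 0 .002 0 -.001 -.003 1' >/dev/null;f;python3 -m crank '.001 0 .002 0 0 0 1' >/dev/null;f;python3 -m crank '0 0 .0015 0 0 0 1' >/dev/null;f;python3 -m crank '0 0 .0015 0 0 0 1' >/dev/null;f;python3 -m crank '0 0 0 0 0 0 1' >/dev/null;python3 st.py
```

```text
pos [0.643  0.1477 0.2084] x F [ 0.46  0.45 -0.64] T 
pos [0.6436 0.1488 0.207 ] x F [ 0.33  1.23 -0.71] T 
pos [0.6439 0.1491 0.2058] x F [-1.03 -0.02 -0.99] T 
pos [0.6441 0.1493 0.2044] x F [-0.57  0.07 -1.09] T 
8.55 pos [0.644  0.1494 0.2042] x [ 0.1666  0.986  -0.0103] y [ 0.986  -0.1665  0.0082] z [ 0.0063 -0.0115 -0.9999] yang -9.59 F [ 0.12  0.56 -1.38] T [-0.038  0.004 -0.027] w 0.0332
```

```bash
f(){ python3 st.py | grep -o "pos.*x\|F.*T"|tr '\n' ' ';echo; }; python3 -m crank '0 -.0015 .0015 .006 -.002 0 1' >/dev/null;f;python3 -m crank '0 0 .0015 0 0 0 1' >/dev/null;f;python3 -m crank '0 0 .0012 0 0 0 1' >/dev/null;f;python3 -m crank '0 0 .0012 0 0 0 1' >/dev/null;f;python3 -m crank '0 0 .0012 0 0 0 1' >/dev/null;python3 st.py
```

```text
pos [0.6427 0.1497 0.203 ] x F [-0.12  0.16 -1.28] T 
pos [0.6425 0.1498 0.2014] x F [ 1.52  0.1  -1.19] T 
pos [0.6425 0.1498 0.2   ] x F [ 0.05  0.52 -1.7 ] T 
pos [0.6425 0.1499 0.1986] x F [-0.56  0.08 -0.62] T 
8.97 pos [0.6424 0.1498 0.1972] x [ 0.1663  0.986  -0.0123] y [ 0.9861 -0.1663  0.0019] z [-2.000e-04 -1.250e-02 -9.999e-01] yang -9.57 F [-0.04  0.45 -1.74] T [-0.004 -0.025 -0.   ] w 0.0332
```

```bash
f(){ python3 st.py | grep -o "pos.*x\|F.*T"|tr '\n' ' ';echo; }; python3 -m crank '0 0 .001 0 0 0 1' >/dev/null;f;python3 -m crank '0 0 .001 0 0 0 1' >/dev/null;f;python3 -m crank '0 0 .001 0 0 0 1' >/dev/null;f;python3 -m crank '0 0 .001 0 0 0 1' >/dev/null;python3 st.py
python3 - <<'E'
from h import *
a=viewer.camera('scene')[170:280,330:450];b=viewer.camera('side')[90:210,300:420]
A=cv2.resize(a,None,fx=4,fy=4,interpolation=2);B=cv2.resize(b,None,fx=3,fy=3.667,interpolation=2);A=cv2.resize(A,(400,440));B=cv2.resize(B,(400,440));cv2.imwrite('pics/t5.png',np.hstack([A,B])[:,:,::-1])
E
```

```text
pos [0.6424 0.1498 0.1959] x F [ 0.17  0.13 -1.  ] T 
pos [0.6424 0.1497 0.1948] x F [-0.7  -0.54 -0.81] T 
pos [0.6424 0.1497 0.1937] x F [ 0.2  -0.29 -0.98] T 
9.3 pos [0.6424 0.1497 0.1925] x [ 0.1665  0.986  -0.0125] y [ 0.986  -0.1665  0.0015] z [-6.000e-04 -1.260e-02 -9.999e-01] yang -9.58 F [-0.2   0.61 -1.63] T [ 0.029  0.015 -0.03 ] w 0.0333
```

View pics/t5.png

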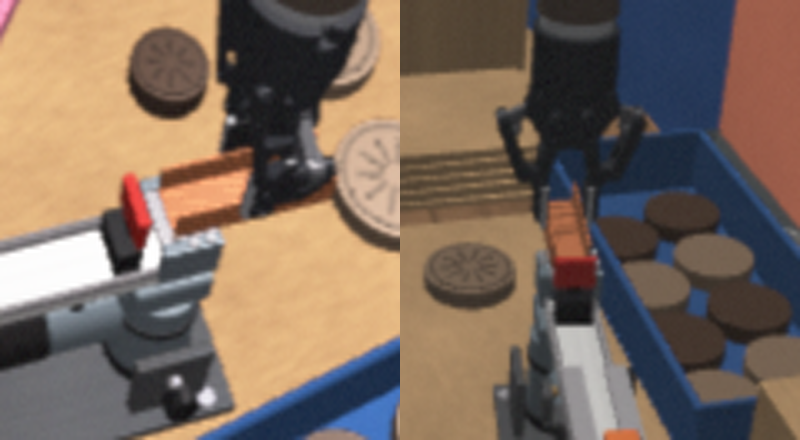

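The stick hangs level just above the foot plate, roughly 15–20 mm ahead of the red bar and in line with it. I'll feel downward for the plate.

```bash
f(){ python3 st.py | grep -o "pos.*x\|F.*w"|tr '\n' ' ';echo; }; python3 -m crank '0 0 .001 0 0 0 1' >/dev/null;f;python3 -m crank '0 0 .001 0 0 0 1' >/dev/null;f;python3 -m crank '0 0 .001 0 0 0 1' >/dev/null;f;python3 -m crank '0 0 .0008 0 0 0 1' >/dev/null;f;python3 -m crank '0 0 .0008 0 0 0 1' >/dev/null;f
```

```text
pos [0.6424 0.1497 0.1916] x F [-0.02  1.31  4.58] T [ 0.166  0.191 -0.021] w 
pos [0.6424 0.1498 0.1916] x F [-2.82  0.24  5.59] T [-0.107  0.71  -0.025] w 
pos [0.6424 0.1498 0.1916] x F [-2.6  -1.23  3.85] T [-0.141  0.559 -0.008] w 
pos [0.6424 0.1498 0.1917] x F [-1.93 -0.48  3.16] T [-0.157  0.496 -0.029] w 
pos [0.6424 0.1498 0.1916] x F [-2.42  0.54  4.56] T [-0.134  0.629 -0.07 ] w
```

```bash
f(){ python3 st.py | grep -o "pos.*x\|F.*w"|tr '\n' ' ';echo; }; python3 -m crank '0 0 -.002 0 0 0 1;0 0 -.0005 0 0 0 1' >/dev/null;f; python3 -m crank '-.004 0 0 0 0 0 1;-.004 0 0 0 0 0 1;-.004 0 0 0 0 0 1' >/dev/null;python3 st.py;python3 -m crank '-.002 0 0 0 0 0 1' >/dev/null;f;python3 -m crank '-.002 0 0 0 0 0 1' >/dev/null;f;python3 -m crank '-.002 0 0 0 0 0 1' >/dev/null;f;python3 -m crank '-.002 0 0 0 0 0 1' >/dev/null;f
```

```text
pos [0.6425 0.1498 0.1936] x F [-0.26 -0.33 -1.54] T [-0.022 -0.054 -0.014] w 
10.23 pos [0.6405 0.138  0.1918] x [ 0.1651  0.9862 -0.0113] y [ 0.9863 -0.1651  0.0034] z [ 0.0015 -0.0117 -0.9999] yang -9.5 F [-0.35  2.83  3.69] T [ 0.535 -0.046 -0.034] w 0.033
pos [0.6403 0.1357 0.1919] x F [0.37 1.57 2.17] T [ 0.345  0.01  -0.055] w 
pos [0.6401 0.1335 0.1919] x F [-0.67 -0.5  -0.1 ] T [ 0.124  0.004 -0.016] w 
pos [0.6398 0.1311 0.1919] x F [ 0.11  0.34 -1.18] T [ 0.126  0.02  -0.066] w 
pos [0.6395 0.1293 0.192 ] x F [ 0.08  2.29 -0.77] T [ 0.546 -0.056  0.015] w
```

```bash
f(){ python3 st.py | grep -o "pos.*x\|F.*w"|tr '\n' ' ';echo; }; python3 -m crank '0 -.0005 -.002 .001 -.001 0 1' >/dev/null;f; python3 -m crank '-.003 0 -.0005 0 0 0 1;-.003 0 -.0004 0 0 0 1' >/dev/null;f;python3 -m crank '-.004 0 -.0003 0 0 0 1;-.004 0 -.0003 0 0 0 1;-.004 0 -.0003 0 0 0 1' >/dev/null; python3 st.py; python3 -m crank '-.004 0 -.0003 0 0 0 1;-.004 0 -.0003 0 0 0 1;-.004 0 -.0003 0 0 0 1' >/dev/null; python3 st.py
```

```text
pos [0.6388 0.1292 0.1935] x F [ 1.52  2.11 -2.6 ] T [ 0.494 -0.137  0.039] w 
pos [0.6377 0.1244 0.1941] x F [ 0.68  3.36 -3.63] T [ 0.59  -0.186  0.097] w 
11.07 pos [0.6356 0.1127 0.1945] x [ 0.1627  0.9867 -0.0065] y [ 9.867e-01 -1.627e-01  6.000e-04] z [-5.0e-04 -6.5e-03 -1.0e+00] yang -9.36 F [ 0.57  3.31 -2.96] T [ 0.645 -0.215  0.017] w 0.0329
11.32 pos [0.6331 0.0999 0.1954] x [ 0.1626  0.9867 -0.0058] y [ 9.867e-01 -1.626e-01 -3.000e-04] z [-0.0012 -0.0057 -1.    ] yang -9.36 F [ 1.02  2.6  -2.62] T [ 0.728 -0.142  0.05 ] w 0.0334
```

```bash
python3 -m crank '-.005 .0003 .0003 0 -.003 .002 1;-.005 .0002 0 0 -.003 0 1;-.005 0 0 0 0 0 1;-.005 0 0 0 0 0 1' >/dev/null; python3 st.py;python3 -m crank '-.005 0 0 0 0 0 1;-.005 0 0 0 0 0 1;-.005 0 0 0 0 0 1;-.005 0 0 0 0 0 1' >/dev/null; python3 st.py;
```

```text
11.65 pos [0.6297 0.0786 0.1952] x [ 0.1644  0.9863 -0.0111] y [ 0.9864 -0.1644 -0.0011] z [-0.0029 -0.0108 -0.9999] yang -9.46 F [ 1.39  2.62 -3.36] T [ 0.914 -0.251  0.053] w 0.0331
11.98 pos [0.6261 0.0571 0.1953] x [ 0.1641  0.9864 -0.0099] y [ 0.9864 -0.1641 -0.0011] z [-0.0028 -0.0096 -1.    ] yang -9.44 F [ 1.46  3.47 -3.5 ] T [ 1.025 -0.291  0.132] w 0.0332
```

```bash
f(){ python3 st.py | grep -o "pos.*x\|F.*w"|tr '\n' ' ';echo; };python3 -m crank '-.005 .0002 0 0 -.002 .001 1;-.005 .0002 0 0 0 0 1;-.005 0 0 0 0 0 1;-.005 0 0 0 0 0 1' >/dev/null; python3 st.py;python3 -m crank '-.003 0 0 0 0 0 1'>/dev/null;f;python3 -m crank '-.002 0 0 0 0 0 1'>/dev/null;f;python3 -m crank '-.0015 0 0 0 0 0 1'>/dev/null;f;python3 -m crank '-.001 0 0 0 0 0 1'>/dev/null;f
```

```text
12.32 pos [0.6227 0.0358 0.1953] x [ 0.1647  0.9863 -0.0108] y [ 0.9863 -0.1647 -0.0019] z [-0.0037 -0.0103 -0.9999] yang -9.48 F [ 2.38  4.32 -3.39] T [ 1.028 -0.321  0.092] w 0.0333
pos [0.6221 0.0322 0.1954] x F [ 1.5   4.41 -3.2 ] T [ 1.101 -0.285  0.088] w 
pos [0.6217 0.0298 0.1954] x F [ 1.01  5.47 -4.16] T [ 1.142 -0.268  0.117] w 
pos [0.6214 0.028  0.1954] x F [ 0.79  5.39 -2.97] T [ 1.136 -0.345  0.117] w 
pos [0.6212 0.0269 0.1954] x F [ 1.7   5.59 -2.64] T [ 1.171 -0.277  0.139] w
```

```bash
f(){ python3 st.py | grep -o "pos.*x\|F.*w"|tr '\n' ' ';echo; };python3 -m crank '-.001 0 0 0 0 0 1'>/dev/null;f;python3 -m crank '-.001 0 0 0 0 0 1'>/dev/null;f;python3 -m crank '-.001 0 0 0 0 0 1'>/dev/null;f;python3 -m crank '-.001 0 0 0 0 0 1'>/dev/null;f
```

```text
pos [0.6211 0.0259 0.1954] x F [ 1.74  5.2  -2.03] T [ 1.124 -0.325  0.077] w 
pos [0.6209 0.025  0.1954] x F [ 0.9   4.15 -2.74] T [ 1.165 -0.266  0.117] w 
pos [0.6207 0.0242 0.1954] x F [ 0.83  4.9  -2.38] T [ 1.11  -0.3    0.071] w 
pos [0.6206 0.0233 0.1954] x F [ 1.57  4.67 -2.68] T [ 1.164 -0.269  0.101] w
```

```bash
f(){ python3 st.py | grep -o "pos.*x\|F.*w"|tr '\n' ' ';echo; };python3 -m crank '-.001 0 0 0 0 0 1'>/dev/null;f;python3 -m crank '-.001 0 0 0 0 0 1'>/dev/null;f;python3 -m crank '-.001 0 0 0 0 0 1'>/dev/null;f;python3 -m crank '-.001 0 0 0 0 0 1'>/dev/null;python3 st.py
```

```text
pos [0.6205 0.0228 0.1955] x F [ 1.53  6.76 -1.88] T [ 1.686 -0.391  0.106] w 
pos [0.6204 0.0227 0.1956] x F [ 0.85  7.79 -2.35] T [ 1.775 -0.401  0.019] w 
pos [0.6204 0.0227 0.1957] x F [ 1.75  7.21 -3.  ] T [ 1.618 -0.362  0.031] w 
13.32 pos [0.6204 0.0227 0.1958] x [ 0.1618  0.9868 -0.0024] y [ 0.9868 -0.1618 -0.0019] z [-0.0023 -0.002  -1.    ] yang -9.31 F [ 1.63  7.54 -3.48] T [ 1.592 -0.397  0.071] w 0.0332
```

```bash
f(){ python3 st.py | grep -o "pos.*x\|F.*w"|tr '\n' ' ';echo; };python3 -m crank '.002 0 0 0 -.006 0 1'>/dev/null;f;python3 -m crank '.001 0 0 0 -.003 .002 1'>/dev/null;python3 st.py
python3 - <<'E'
from h import *
c=viewer.calibration('wrist');w=viewer.camera('wrist');np.save('w6c.npy',c,allow_pickle=True);cv2.imwrite('pics/w6.png',w[:,:,::-1]);b=viewer.camera('side')[110:250,300:420]
cv2.imwrite('pics/t6.png',np.hstack([cv2.resize(w[60:360,220:430],(420,600)),cv2.resize(b,(380,443))[ :443] if 0 else cv2.copyMakeBorder(cv2.resize(b,(380,443)),0,157,0,0,0)])[:,:,::-1])
E
```

```text
pos [0.6206 0.0244 0.1959] x F [ 1.51  4.43 -3.09] T [ 1.025 -0.237  0.09 ] w 
13.48 pos [0.6208 0.0256 0.1959] x [ 0.1641  0.9864 -0.0118] y [ 0.9864 -0.1641 -0.0018] z [-0.0038 -0.0114 -0.9999] yang -9.44 F [ 2.38  3.41 -3.42] T [ 1.051 -0.311  0.127] w 0.0333
```

View pics/t6.png

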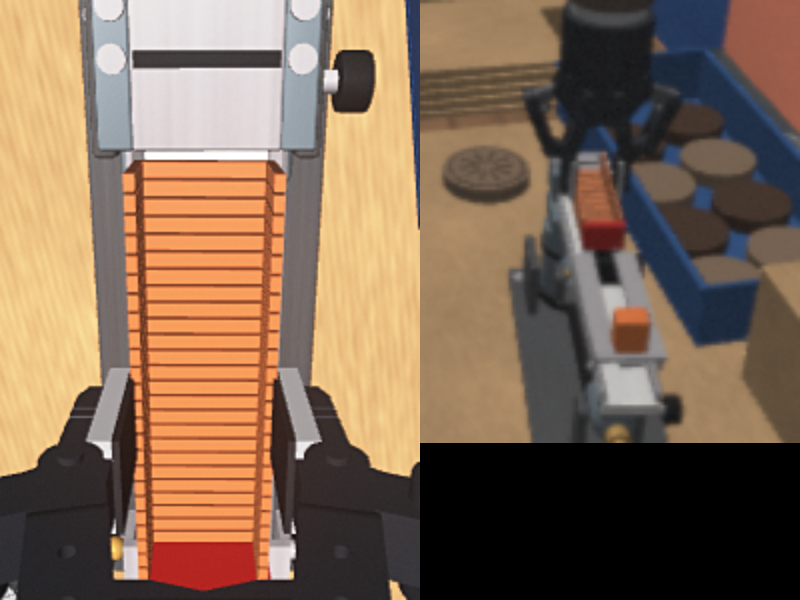

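The stick is centred on the foot plate (crop columns 124–285 against plate 92–318), its tail is on the red bar, and its front end is just clear behind the plate. Lowering in steps.

```bash
f(){ python3 st.py | grep -o "pos.*x\|F.*w"|tr '\n' ' ';echo; };python3 -m crank '-.0014 .0004 .001 0 0 .001 1'>/dev/null;f;python3 -m crank '-.0003 0 .002 0 0 0 1'>/dev/null;f;python3 -m crank '0 0 .002 0 0 0 1'>/dev/null;python3 st.py .6212 .0241 .1716
```

```text
pos [0.6208 0.0246 0.1952] x F [-1.06  4.97  0.99] T [ 0.976  0.132 -0.008] w 
pos [0.621  0.0241 0.1941] x F [-0.66  4.59  1.58] T [ 0.932 -0.108  0.014] w 
13.83 pos [0.6213 0.024  0.1929] x [ 0.1645  0.9863 -0.0116] y [ 9.864e-01 -1.645e-01  6.000e-04] z [-0.0013 -0.0115 -0.9999] yang -9.47 F [-1.06  6.    1.11] T [ 0.977 -0.037  0.033] w 0.0335
tool shift [ 0.0003 -0.0001  0.0213]
```

```bash
python3 -m crank '0 0 .002 0 0 0 1;0 0 .002 0 0 0 1'>/dev/null;python3 st.py .6212 .0241 .1716
```

```text
14.0 pos [0.6219 0.0238 0.1901] x [ 0.1647  0.9863 -0.0114] y [ 0.9863 -0.1647  0.0035] z [ 0.0016 -0.0118 -0.9999] yang -9.48 F [1.65 4.05 2.07] T [ 0.955 -0.078  0.048] w 0.0335
tool shift [ 0.0004 -0.0008  0.0185]
```

```bash
python3 -m crank '.0001 -.0008 .002 .003 0 0 1;0 -.0003 .0025 .0015 0 0 1;0 -.0003 .0025 .0015 0 0 1'>/dev/null;python3 st.py .6212 .0241 .1716;python3 -m crank '.0001 -.0003 .0025 .001 0 0 1;0 -.0003 .0025 .001 0 0 1'>/dev/null;python3 st.py .6212 .0241 .1716
```

```text
14.25 pos [0.6217 0.0238 0.184 ] x [ 0.1648  0.9863 -0.0112] y [ 0.9863 -0.1648  0.0012] z [-6.000e-04 -1.130e-02 -9.999e-01] yang -9.49 F [0.7  4.64 0.73] T [ 0.913 -0.28   0.067] w 0.0333
tool shift [ 0.0003 -0.0006  0.0124]
14.42 pos [0.6214 0.0239 0.1787] x [ 0.1649  0.9863 -0.0112] y [ 9.863e-01 -1.649e-01 -1.000e-04] z [-0.002  -0.011  -0.9999] yang -9.49 F [0.66 4.08 1.91] T [ 0.923 -0.263  0.049] w 0.0335
tool shift [ 0.0002 -0.0002  0.0071]
```

```bash
f(){ python3 st.py .6212 .0241 .1616| grep -o "pos.*x\|F.*w\|shift.*"|tr '\n' ' ';echo; };python3 -m crank '.0001 -.0004 .0025 0 0 -.001 1;0 -.0003 .002 .001 0 0 1'>/dev/null;f;python3 -m crank '.0001 -.0002 .0018 0.001 0 0 1'>/dev/null;f;python3 -m crank '.0001 -.0002 .0018 0.001 0 0 1'>/dev/null;f;python3 -m crank '.0001 -.0002 .0015 0.001 0 0 1'>/dev/null;python3 st.py .6212 .0241 .1616
```

```text
pos [0.6207 0.024  0.1734] x F [1.22 4.74 1.4 ] T [ 0.9   -0.166  0.093] w shift [0.0003 0.0005 0.0118] 
pos [0.6204 0.0241 0.1712] x F [0.72 3.78 1.12] T [ 0.844 -0.198  0.029] w shift [0.0003 0.0008 0.0096] 
pos [0.6201 0.0242 0.1691] x F [1.61 4.54 9.37] T [ 0.752 -0.278  0.062] w shift [0.0002 0.0011 0.0074] 
14.83 pos [0.6204 0.0242 0.1681] x [ 0.1639  0.9864 -0.0116] y [ 0.9865 -0.1639 -0.0037] z [-0.0055 -0.0109 -0.9999] yang -9.44 F [1.63 4.61 2.61] T [ 0.799 -0.396  0.038] w 0.0336
tool shift [0.0001 0.0008 0.0065]
```

```bash
f(){ python3 st.py .6212 .0241 .1616| grep -o "pos.*x\|F.*w\|shift.*"|tr '\n' ' ';echo; };python3 -m crank '0 .0008 .0005 -.003 0 .001 1'>/dev/null;f;python3 -m crank '0 .0002 .0012 0 0 0 1'>/dev/null;f;python3 -m crank '0 0 .0012 0 0 0 1'>/dev/null;f;python3 -m crank '0 0 .0012 0 0 0 1'>/dev/null;python3 st.py .6212 .0241 .1616
```

```text
pos [0.6209 0.0241 0.1672] x F [-1.73  5.1   0.48] T [ 1.014  0.252 -0.041] w shift [0.0001 0.0004 0.0056] 
pos [0.6209 0.0241 0.1661] x F [1.31 5.18 1.26] T [ 0.888 -0.2    0.046] w shift [0.0001 0.0003 0.0045] 
pos [0.6208 0.0241 0.1646] x F [0.64 4.04 1.47] T [ 0.931 -0.128  0.078] w shift [0.0001 0.0004 0.003 ] 
15.17 pos [0.6207 0.0242 0.1632] x [ 0.165   0.9862 -0.0115] y [ 0.9863 -0.1651 -0.0022] z [-0.0041 -0.011  -0.9999] yang -9.5 F [0.84 4.06 2.21] T [ 0.884 -0.172  0.032] w 0.0335
tool shift [0.     0.0005 0.0016]
```

In the channel; now feel for the floor.

```bash
f(){ python3 st.py .6212 .0241 .1616| grep -o "pos.*x\|F.*w\|shift.*"|tr '\n' ' ';echo; };python3 -m crank '0 .0002 .0008 -.001 0 0 1'>/dev/null;f;python3 -m crank '0 0 .0008 0 0 0 1'>/dev/null;f;python3 -m crank '0 0 .0008 0 0 0 1'>/dev/null;f;python3 -m crank '0 0 .0008 0 0 0 1'>/dev/null;python3 st.py .6212 .0241 .1616
```

```text
pos [0.6208 0.0242 0.1621] x F [-0.47  5.17  1.77] T [ 0.857 -0.012 -0.006] w shift [0.     0.0004 0.0005] 
pos [0.6208 0.0241 0.1618] x F [-0.99  4.97  8.79] T [0.816 0.327 0.109] w shift [0.0001 0.0004 0.0002] 
pos [0.6207 0.0241 0.1618] x F [-1.84  4.93  6.79] T [0.906 0.329 0.026] w shift [0.0001 0.0004 0.0002] 
15.5 pos [0.6207 0.0241 0.1618] x [ 0.165   0.9862 -0.0112] y [ 9.863e-01 -1.651e-01 -1.000e-04] z [-0.002  -0.011  -0.9999] yang -9.5 F [-0.87  3.81  4.17] T [0.877 0.245 0.025] w 0.0335
tool shift [0.0001 0.0004 0.0002]
```

```bash
f(){ python3 st.py .6232 .0385 .1618| grep -o "pos.*x\|F.*w\|shift.*"|tr '\n' ' ';echo; };python3 -m crank '.002 0 0 0 0 0 1;.002 0 0 0 0 0 1'>/dev/null;f;python3 -m crank '.002 0 0 0 0 0 1'>/dev/null;f;python3 -m crank '.002 0 0 0 0 0 1'>/dev/null;python3 st.py .6232 .0385 .1618
```

```text
pos [0.6212 0.0269 0.1618] x F [-0.07  1.51  1.89] T [ 0.37  -0.003  0.052] w shift [ 0.0118  0.     -0.0001] 
pos [0.6215 0.0282 0.1618] x F [-0.11  0.94  3.04] T [0.331 0.102 0.126] w shift [ 0.0105 -0.     -0.0002] 
15.83 pos [0.6218 0.0296 0.1618] x [ 0.1674  0.9858 -0.0162] y [ 9.859e-01 -1.674e-01  2.000e-04] z [-0.0025 -0.016  -0.9999] yang -9.64 F [-0.2   0.93  2.03] T [0.303 0.056 0.091] w 0.0335
tool shift [ 0.009  -0.0001 -0.0001]
```

```bash
f(){ python3 st.py .6232 .0385 .1618| grep -o "pos.*x\|F.*w\|shift.*"|tr '\n' ' ';echo; };python3 -m crank '.002 0 -.0003 0 .002 -.001 1'>/dev/null;f;python3 -m crank '.002 0 0 0 .002 0 1'>/dev/null;f;python3 -m crank '.002 0 0 0 0 0 1'>/dev/null;f;python3 -m crank '.002 0 0 0 0 0 1'>/dev/null;python3 st.py .6232 .0385 .1618
```

```text
pos [0.6221 0.0317 0.1618] x F [0.78 3.21 0.71] T [ 0.73  -0.159  0.104] w shift [ 0.0069 -0.     -0.0001] 
pos [0.6224 0.0334 0.1618] x F [-0.74 -0.94  3.69] T [0.111 0.093 0.034] w shift [ 0.0052 -0.0001 -0.0001] 
pos [0.6227 0.0352 0.1618] x F [-0.27  1.32  2.01] T [0.251 0.04  0.017] w shift [ 0.0034 -0.0001 -0.    ] 
16.17 pos [0.623  0.0371 0.1618] x [ 0.1675  0.9858 -0.014 ] y [ 9.859e-01 -1.675e-01 -2.000e-04] z [-0.0025 -0.0138 -0.9999] yang -9.64 F [-0.43  1.11  2.63] T [0.297 0.047 0.035] w 0.0334
tool shift [ 0.0014 -0.0001 -0.    ]
```

```bash
f(){ python3 st.py .6232 .0385 .1618| grep -o "pos.*x\|F.*w\|shift.*"|tr '\n' ' ';echo; };python3 -m crank '.001 0 0 0 .001 -.001 1'>/dev/null;f;python3 -m crank '.001 0 0 0 0 0 1'>/dev/null;f;python3 -m crank '.001 0 0 0 0 0 1'>/dev/null;f;python3 -m crank '.001 0 0 0 0 0 1'>/dev/null;python3 st.py .6232 .0385 .1618
```

```text
pos [0.6232 0.0383 0.1618] x F [-0.69  1.43  2.81] T [ 0.219  0.06  -0.015] w shift [ 0.0002 -0.0001  0.    ] 
pos [0.6233 0.0389 0.1618] x F [-1.73 -2.31  3.51] T [-0.429  0.149  0.018] w shift [-0.0004 -0.      0.    ] 
pos [0.6233 0.0389 0.1618] x F [ 0.21 -2.52  2.84] T [-0.579  0.171  0.126] w shift [-0.0004 -0.      0.    ] 
16.5 pos [0.6233 0.039  0.1618] x [ 0.1674  0.9857 -0.0191] y [ 9.859e-01 -1.675e-01 -2.000e-04] z [-0.0034 -0.0187 -0.9998] yang -9.64 F [-0.76 -2.51  3.6 ] T [-0.509  0.223  0.135] w 0.033
tool shift [-0.0005 -0.      0.    ]
```

```bash
python3 -m crank '0 0 0 0 0 0 .1;0 0 0 0 0 0 0;0 0 0 0 0 0 -.2;0 0 0 0 0 0 -.2;0 0 0 0 0 0 -.2;0 0 0 0 0 0 -.2'; python3 -m crank '0 0 -.005 0 0 0 -.2;0 0 -.02 0 0 0 -.2;0 0 -.035 0 0 0 -.2;0 0 -.035 0 0 0 -.2;0 0 -.02 0 0 0 -.2;0 0 0 0 0 0 -.2' >/dev/null;python3 st.py; python3 - <<'E'
from h import *
c=viewer.calibration('wrist');w=viewer.camera('wrist');np.save('w7c.npy',c,allow_pickle=True);cv2.imwrite('pics/w7.png',w[:,:,::-1])
E
```

```text
clock: 17.0
eef_pos: [0.6223, 0.0392, 0.159]
tool_rot: [0.764, 0.645, -0.009, 0.004]
ft_force: [-0.4, 0.0, -0.2]
grip_width: 0.0519
17.5 pos [0.6209 0.0414 0.2765] x [ 0.168   0.9856 -0.0202] y [ 0.9857 -0.1682 -0.0128] z [-0.0161 -0.0178 -0.9997] yang -9.69 F [ 1.38 -0.45  0.81] T [ 0.016 -0.068 -0.006] w 0.0512
```

View pics/w7.png

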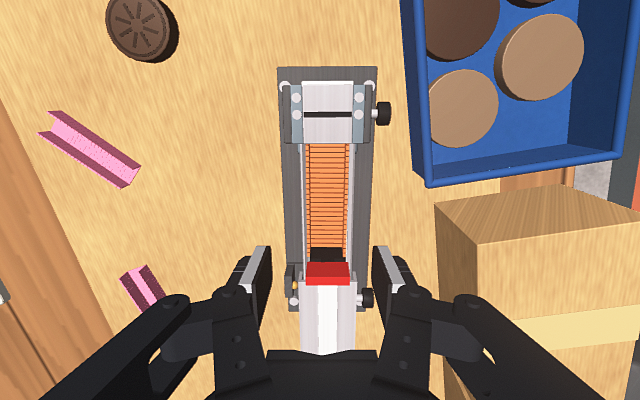

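The stick lies flat in the channel (columns 307–349) with its front under the foot plate at row 143 and its tail on the follower (bar at (328,273)). The rail is still open. Next, the grip position from w4.

```bash
python3 - <<'E'
from h import *
c=np.load('w4c.npy',allow_pickle=True).item();im=cv2.imread('pics/w4.png')[:,:,::-1].copy()
h=cv2.cvtColor(im,cv2.COLOR_RGB2HSV)
print([(r,h[r,335].tolist()) for r in range(318,356,2)]);print([(q,h[342,q].tolist()) for q in range(310,360,2)])
for p in((335,331),(321,342),(348,342)):
  for z in(.188,.192):print(p,z,onz(c,*p,z).round(4))
E
python3 -m crank '-.04 0 0 .006 .003 -.001 -.2;-.04 0 0 .006 .003 -.001 -.2;-.04 0 0 0 0 0 -.2;-.04 0 0 0 0 0 -.2;-.038 0 0 0 0 0 -.2;0 0 0 0 0 0 -.2' >/dev/null; python3 st.py .589 -.165 .2
```

```text
[(318, [12, 166, 251]), (320, [10, 176, 215]), (322, [12, 163, 244]), (324, [12, 166, 249]), (326, [9, 178, 172]), (328, [12, 162, 245]), (330, [12, 163, 244]), (332, [10, 210, 208]), (334, [10, 204, 215]), (336, [10, 204, 215]), (338, [10, 203, 217]), (340, [10, 204, 218]), (342, [10, 203, 220]), (344, [10, 203, 222]), (346, [10, 205, 221]), (348, [10, 203, 222]), (350, [11, 206, 223]), (352, [10, 196, 230]), (354, [162, 33, 39])]
[(310, [173, 10, 219]), (312, [177, 12, 220]), (314, [0, 9, 219]), (316, [177, 10, 220]), (318, [167, 8, 220]), (320, [8, 56, 209]), (322, [10, 207, 223]), (324, [10, 201, 223]), (326, [10, 203, 220]), (328, [10, 204, 221]), (330, [10, 204, 219]), (332, [10, 203, 221]), (334, [10, 203, 219]), (336, [10, 203, 217]), (338, [10, 204, 218]), (340, [10, 204, 218]), (342, [10, 205, 215]), (344, [10, 204, 218]), (346, [9, 204, 159]), (348, [9, 172, 166]), (350, [12, 162, 254]), (352, [12, 171, 246]), (354, [6, 32, 225]), (356, [173, 11, 217]), (358, [169, 9, 217])]
(335, 331) 0.188 [ 0.5952 -0.1379  0.188 ]
(335, 331) 0.192 [ 0.5957 -0.1344  0.192 ]
(321, 342) 0.188 [ 0.5806 -0.1483  0.188 ]
(321, 342) 0.192 [ 0.5813 -0.1446  0.192 ]
(348, 342) 0.188 [ 0.6052 -0.152   0.188 ]
(348, 342) 0.192 [ 0.6055 -0.1482  0.192 ]
18.05 pos [ 0.5861 -0.1562  0.2702] x [ 0.1548  0.9879 -0.0133] y [ 0.9873 -0.1552 -0.0343] z [-0.0359 -0.0078 -0.9993] yang -8.93 F [-0.29  0.73  0.68] T [ 0.04  -0.055  0.001] w 0.0513
tool shift [-0.0073  0.0066  0.0701]
```

```bash
python3 -m crank '0 .004 .01 -.025 -.01 0 -.2;0 .002 .01 -.01 0 .01 -.2;0 0 0 0 0 0 -.2' >/dev/null; python3 st.py .589 -.165 .2
python3 - <<'E'
from h import *
D=viewer.calibration('side');S=viewer.calibration('scene')
print('side top centroid',onz(D,366.3,209.7,.19).round(4))
b=lambda x,y:(x/4+270-.375,y/4+145-.375);a=lambda x,y:(x/4+225-.375,y/4+180-.375)
for p in((365,255),(403,251),(408,275),(368,280)):print(onz(D,*b(*p),.19).round(4))
for p in((131,228),(165,222),(176,250),(137,257)):print('S',onz(S,*a(*p),.19).round(4))
im=cv2.imread('pics/scene0.png');h=cv2.cvtColor(im,cv2.COLOR_BGR2HSV);print(h[234:254,263,2].tolist(),h[234:254,263,1].tolist(),h[240,254:272,1].tolist())
E
```

```text
18.3 pos [ 0.589  -0.1618  0.2449] x [ 0.1731  0.9846 -0.023 ] y [ 0.9849 -0.1733 -0.0039] z [-0.0078 -0.022  -0.9997] yang -9.98 F [-0.04 -0.27 -0.2 ] T [ 0.042 -0.009 -0.019] w 0.0517
tool shift [-0.0022  0.0007  0.0449]
side top centroid [ 0.5906 -0.1632  0.19  ]
[ 0.5796 -0.1557  0.19  ]
[ 0.6032 -0.1564  0.19  ]
[ 0.5983 -0.1791  0.19  ]
[ 0.5738 -0.1789  0.19  ]
S [ 0.5735 -0.1735  0.19  ]
S [ 0.5771 -0.1556  0.19  ]
S [ 0.5959 -0.1559  0.19  ]
S [ 0.5919 -0.1762  0.19  ]
[227, 235, 252, 252, 252, 252, 252, 252, 251, 251, 250, 222, 146, 128, 127, 127, 127, 132, 163, 201] [113, 143, 170, 174, 174, 176, 178, 177, 178, 179, 177, 190, 192, 191, 193, 195, 191, 156, 64, 14] [6, 14, 15, 55, 159, 181, 180, 179, 180, 178, 177, 176, 175, 159, 86, 20, 9, 10]
```

```bash
python3 -m crank '-.003 0 .015 -.003 .012 -.006 -.2;-.001 0 .015 0 0 0 -.2;0 0 .01 0 0 0 -.2' >/dev/null; python3 st.py .5892 -.166 .182
```

```text
18.55 pos [ 0.5878 -0.1657  0.2037] x [ 0.1662  0.986  -0.0101] y [ 0.9861 -0.1662 -0.0013] z [-0.003  -0.0097 -0.9999] yang -9.57 F [0.93 0.13 0.5 ] T [ 0.051 -0.004  0.015] w 0.0505
tool shift [0.0002 0.0015 0.0217]
```

```bash
python3 -m crank '0 .0015 .008 0 0 0 -.2;0 0 .005 0 0 0 -.2' >/dev/null; python3 st.py .5892 -.166 .182; python3 -m crank '0 0 .003 0 0 0 -.2' >/dev/null; python3 st.py .5892 -.166 .182;python3 -m crank '0 0 .003 0 0 0 -.2' >/dev/null; python3 st.py .5892 -.166 .182
```

```text
18.72 pos [ 0.5881 -0.1651  0.1876] x [ 0.1652  0.9862 -0.0095] y [ 0.9862 -0.1653 -0.006 ] z [-0.0075 -0.0084 -0.9999] yang -9.51 F [ 0.1  -0.16  0.13] T [-0.052 -0.026  0.002] w 0.0512
tool shift [-0.0007  0.0013  0.0056]
18.8 pos [ 0.5878 -0.1646  0.1835] x [ 0.1646  0.9863 -0.0093] y [ 0.9863 -0.1647 -0.0077] z [-0.0091 -0.0079 -0.9999] yang -9.48 F [-0.19  0.77  0.3 ] T [0.024 0.012 0.019] w 0.0511
tool shift [-0.0011  0.0017  0.0015]
18.88 pos [ 0.5879 -0.1643  0.1802] x [ 0.1642  0.9864 -0.0093] y [ 0.9864 -0.1642 -0.008 ] z [-0.0094 -0.0078 -0.9999] yang -9.45 F [-0.42  0.3   0.62] T [-0.005  0.046  0.014] w 0.0511
tool shift [-0.0015  0.0016 -0.0018]
```

```bash
python3 -m crank '-.0015 .0015 -.002 -.007 0 0 .1;0 0 0 0 0 0 .4;0 0 0 0 0 0 1;0 0 0 0 0 0 1;0 0 0 0 0 0 1;0 0 0 0 0 0 1;0 0 0 0 0 0 1' >/dev/null; python3 st.py;python3 -m crank '.005 0 0 0 0 0 1;.005 0 0 0 0 0 1' >/dev/null; python3 st.py
```

```text
19.47 pos [ 0.5901 -0.1656  0.1826] x [ 0.1631  0.9866 -0.0091] y [ 9.866e-01 -1.631e-01  7.000e-04] z [-8.0e-04 -9.1e-03 -1.0e+00] yang -9.39 F [ 0.08  0.8  -2.93] T [-0.006 -0.039 -0.004] w 0.025
19.63 pos [ 0.5915 -0.157   0.1826] x [ 0.1647  0.9863 -0.0112] y [ 9.863e-01 -1.647e-01  8.000e-04] z [-0.001  -0.0112 -0.9999] yang -9.48 F [-0.53 -1.79 -1.13] T [-0.236 -0.003  0.191] w 0.0252
```

```bash
python3 -m crank '.008 0 0 0 0 0 1;.008 0 0 0 0 0 1;.008 0 0 0 0 0 1;.008 0 0 0 0 0 1' >/dev/null; python3 st.py;python3 -m crank '.008 0 0 0 0 0 1;.008 0 0 0 0 0 1;.008 0 0 0 0 0 1;.008 0 0 0 0 0 1' >/dev/null; python3 st.py
```

```text
19.97 pos [ 0.597  -0.1235  0.1826] x [ 0.1651  0.9862 -0.0124] y [ 0.9863 -0.1651  0.0012] z [-9.000e-04 -1.240e-02 -9.999e-01] yang -9.5 F [ 0.78 -1.89 -1.37] T [-0.181  0.035  0.192] w 0.0249
20.3 pos [ 0.603  -0.0874  0.1826] x [ 0.1641  0.9864 -0.0123] y [ 0.9864 -0.1641  0.0017] z [-3.000e-04 -1.250e-02 -9.999e-01] yang -9.44 F [-0.18 -3.26 -0.63] T [-0.13   0.149  0.126] w 0.0251
```

```bash
f(){ python3 st.py | grep -o "pos.*x\|F.*w"|tr '\n' ' ';echo; };python3 -m crank '.008 0 0 0 0 0 1;.008 0 0 0 0 0 1;.006 0 0 0 0 0 1' >/dev/null; python3 st.py;python3 -m crank '.003 0 0 0 0 0 1'>/dev/null;f;python3 -m crank '.003 0 0 0 0 0 1'>/dev/null;f;python3 -m crank '.003 0 0 0 0 0 1'>/dev/null;f;python3 -m crank '.003 0 0 0 0 0 1'>/dev/null;f
```

```text
20.55 pos [ 0.6071 -0.0625  0.1826] x [ 0.1636  0.9864 -0.012 ] y [ 0.9865 -0.1636  0.002 ] z [-0.     -0.0122 -0.9999] yang -9.42 F [ 0.42 -1.56 -0.39] T [-0.174  0.176  0.023] w 0.0249
pos [ 0.6078 -0.0583  0.1826] x F [ 0.49 -2.08 -0.45] T [-0.155  0.216 -0.067] w 
pos [ 0.6084 -0.0548  0.1826] x F [ 0.66 -1.22  0.25] T [-0.108  0.202 -0.03 ] w 
pos [ 0.6089 -0.0519  0.1826] x F [ 0.81 -4.75 -1.02] T [-0.866  0.258  0.072] w 
pos [ 0.6092 -0.05    0.1826] x F [-1.02 -7.45  0.67] T [-0.774  0.267  0.054] w
```

```bash
f(){ python3 st.py | grep -o "pos.*x\|F.*w"|tr '\n' ' ';echo; };python3 -m crank '.004 0 0 0 0 0 1'>/dev/null;f;python3 -m crank '.004 0 0 0 0 0 1'>/dev/null;f;python3 -m crank '.004 0 0 0 0 0 1'>/dev/null;f;python3 -m crank '.004 0 0 0 0 0 1'>/dev/null;f;python3 -m crank '.003 0 0 0 0 0 1'>/dev/null;f
```

```text
pos [ 0.6097 -0.047   0.1826] x F [ 0.59 -2.7  -0.94] T [0.114 0.264 0.138] w 
pos [ 0.6104 -0.043   0.1826] x F [ -2.47 -14.21   0.57] T [-2.448  0.695  0.181] w 
pos [ 0.6104 -0.0428  0.1826] x F [ -2.85 -22.72   0.74] T [-3.478  0.663  0.267] w 
pos [ 0.6104 -0.0429  0.1826] x F [ -2.39 -13.84   0.95] T [-1.972  0.458  0.454] w 
pos [ 0.6104 -0.043   0.1826] x F [-1.19 -8.07  0.81] T [-1.     0.244  0.449] w
```

```bash
python3 -m crank '0 0 0 0 0 0 .4;0 0 0 0 0 0 .1;0 0 0 0 0 0 -.2;0 0 0 0 0 0 -.2;0 0 0 0 0 0 -.2;0 0 0 0 0 0 -.2'; python3 -m crank '0 0 -.006 0 0 0 -.2;0 0 -.02 0 0 0 -.2;0 0 -.035 0 0 0 -.2;0 0 -.035 0 0 0 -.2;0 0 -.02 0 0 0 -.2;-.03 0 0 0 0 0 -.2;-.03 0 0 0 0 0 -.2;0 0 0 0 0 0 -.2' >/dev/null;python3 st.py; python3 - <<'E'
from h import *
w=viewer.camera('wrist');a=viewer.camera('scene')[180:310,225:425]
cv2.imwrite('pics/end.png',np.hstack([cv2.resize(w[0:400,180:460],(400,571)),cv2.copyMakeBorder(cv2.resize(a,(400,260)),0,311,0,0,0)])[:,:,::-1])
E
```

```text
clock: 21.8
eef_pos: [0.6109, -0.0411, 0.1832]
tool_rot: [0.765, 0.643, -0.013, 0.013]
ft_force: [0.2, 0.2, -0.2]
grip_width: 0.0513
22.47 pos [ 0.6007 -0.0938  0.3095] x [ 0.1648  0.9857 -0.0361] y [ 0.9863 -0.1648  0.0039] z [-0.0021 -0.0363 -0.9993] yang -9.49 F [0.18 1.15 0.59] T [ 0.054 -0.046  0.026] w 0.0512
```

View pics/end.png

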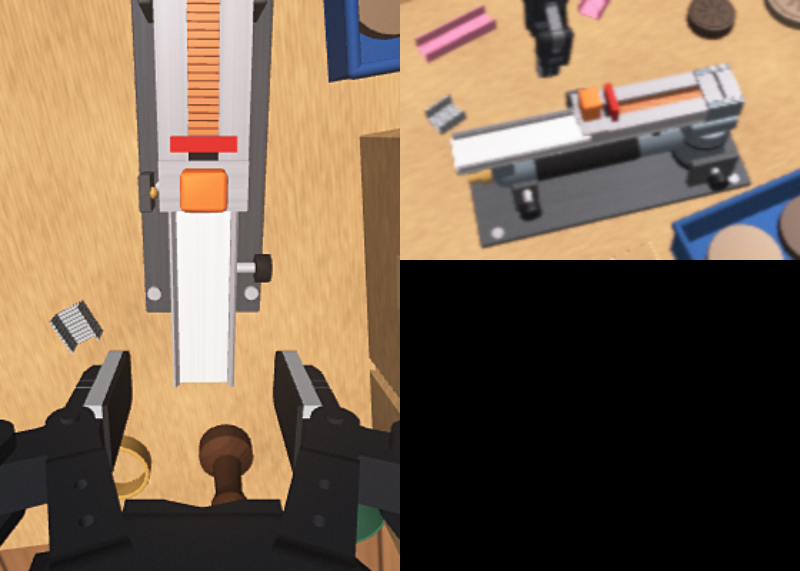

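The rail is shut against the foot plate. The copper stick shows through the slot, with the red bar (204,144) just ahead of the orange grip (204,190). The gripper is clear, so I'm handing in.

```bash
python3 -c "
from workcell import order
print(order.job_done())"
```

```text
the job is handed in; nothing more can be done
None
```

I reloaded the stapler with the full copper stick, shut the rail, and handed the job in at about 22.5 s. It reports no verdict, so the checks below are all I have.

**Loading the stick:**
- I felt for the foot plate with the stick, then pushed the red bar back to its hard stop with the stick's tail and eased off.
- I lowered the stick to the channel floor, 30 mm below the foot plate as expected. It brushed the left lip on the way down, about 9 N.
- I eased it forward until it met the nose, 16.4 mm ahead of the stop against about 16 mm expected. Contact was about 3 N. Then I let go.

**Shutting the rail:** I slid it forward by the orange grip. The catch was felt at about 7 N, then the hard stop with a brief push of about 23 N, within 1 mm of where I predicted.

**Last checks:**
- The final pictures show the rail up against the foot plate, the stick straight under it, and the bar just ahead of the grip.
- In the final pictures the stub is where it was; I did not re-measure the other things on the table, but felt no unexpected contact.
- The gripper was clear of everything.
- The follower and rail joint values can't be read, so both positions are inferred from touch and pictures.
- No check failed. The first vision estimate of the magazine height was a few mm off, and I corrected it by touch.

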